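Unlock the tin chest, check the tins in at the scanner and lock up again

TASK

Pull the retaining pin out of the chest's hasp staple and lay it on the rubber mat, then lift the lid free and lay it flat on the mat too. Stand every tin from the chest on a ring of the scanner, one to a ring, upright, centred and turned so that its marked side squarely faces the scanner block. Then put the lid back on the chest and push the pin through the staple again up to its shoulder; leave the scoop and the brush at the back alone.

Things in the scene. Friction and masses are not known exactly. Their poses are not given: they have to be found in the camera images.
- chest: Open dark steel chest, fixed, 264 (x) x 136 (y) x 100 mm high, walls and floor 6 mm. Origin on the trolley top, 26 mm off the box's centre, which is at y = +26 mm; the long side at y = -42 mm carries the hasp staple. x along the length, z up. Two or three tins stand in a row along x on its floor (z = 6 mm), their tops 10 mm below its rim.
- staple (a point): Where the pin's origin is when the pin is home: fixed to the chest at x = +20, y = -68, z = 106 mm (top of the seated lid's flange). The staple is an upright steel loop round it: legs 22 mm apart in chest y, 8 mm thick in x, opening from the flange 26 mm up, top of the loop at z = 138 mm. The pin passes through along chest x.
- lid_seat (a point): Where the lid's origin is when the lid is seated: 100 mm above the chest's origin; axes as the chest's.
- lid: Lift-off grey steel lid, 0.4 kg: plate 264 x 136 x 6 mm centred at y = +26 mm; flange at y = -42 to -94 mm, x = -50 to +90 mm, with an 18 x 47 mm slot for the staple. Origin on the plate's underside, axes as the chest's when seated. Strips reach 8 mm below it, with 4 mm play inside the chest; on the mat it stands on them, origin 11 mm above the trolley.
- lid_handle (a point): Middle of the lid's bar handle, over the lid's centre of mass: flat-sided bar 12 mm wide (y), 16 mm high, 96 mm along lid x, its axis 44 mm above the lid's origin, at lid y = +12 mm.
- pin: Retaining pin, 0.12 kg: steel rod, 10 mm thick, runs 65 mm to +x from the origin, which is on its underside. Shoulder of its foot (36 x 30 x 10 mm) 8 mm behind the origin (-x). It rests upright on its foot. At the start it is through the staple, on the lid's flange (106 mm up), x along chest x: pull it at least 75 mm to its -x before lifting. Home: shoulder about 4 mm from the staple.
- pin_grip (a point): Point on the pin's upright grip plate, 30 mm above and 26 mm behind (-x of) the origin. The plate is 30 (x) x 12 (y) mm and its top is 47 mm above the origin.
- tin1: Round aluminium tin, 54 mm across, 84 mm high, 0.25 kg, weighted at the bottom; it may be absent. Origin at the centre of its underside, z up. A white square plate with a dark dot pattern low on its side (24 to 26 mm square, flush within 2 mm) is the marked side, at its own +x; a dark rib on top runs from the centre to the same side.
- tin2: Round aluminium tin, 54 mm across, 84 mm high, 0.25 kg, weighted at the bottom; it may be absent. Origin at the centre of its underside, z up. A white square plate with a dark dot pattern low on its side (24 to 26 mm square, flush within 2 mm) is the marked side, at its own +x; a dark rib on top runs from the centre to the same side.
- tin3: Round aluminium tin, 54 mm across, 84 mm high, 0.25 kg, weighted at the bottom; it may be absent. Origin at the centre of its underside, z up. A white square plate with a dark dot pattern low on its side (24 to 26 mm square, flush within 2 mm) is the marked side, at its own +x; a dark rib on top runs from the centre to the same side.
- mark1 (a point): Centre of tin1's marked plate: 27 mm along the tin's +x, 22 mm up.
- mark2 (a point): Centre of tin2's marked plate: 27 mm along the tin's +x, 22 mm up.
- mark3 (a point): Centre of tin3's marked plate: 27 mm along the tin's +x, 22 mm up.
- scanner: Scanner, fixed: base plate 290 (x) x 145 (y) x 4 mm, origin under its centre. The grey scanner block, 50 mm high, stands along its +y side with its face, with three dark windows, at y = +30 mm, looking to -y.
- bay1 (a point): Centre of standing ring 1 on top of the scanner's base plate (4 mm above the trolley), at scanner x = -92, y = -32 mm; axes as the scanner's. A tin there must point its marked side to scanner +y.
- bay2 (a point): Centre of standing ring 2 on top of the scanner's base plate (4 mm above the trolley), at scanner x = 0, y = -32 mm; axes as the scanner's. A tin there must point its marked side to scanner +y.
- bay3 (a point): Centre of standing ring 3 on top of the scanner's base plate (4 mm above the trolley), at scanner x = 92, y = -32 mm; axes as the scanner's. A tin there must point its marked side to scanner +y.
- read1 (a point): Where the marked plate of a tin on ring 1 must be, seen from above: 27 mm from the ring's centre towards scanner +y.
- read2 (a point): Where the marked plate of a tin on ring 2 must be, seen from above: 27 mm from the ring's centre towards scanner +y.
- read3 (a point): Where the marked plate of a tin on ring 3 must be, seen from above: 27 mm from the ring's centre towards scanner +y.
- mat: Black rubber mat, fixed, 280 (x) x 250 (y) x 3 mm, origin under its centre. It takes the lid (its origin at mat y = +30 mm, axes alike) and the pin (at mat y = -87 mm) side by side.
- the_scoop: Metal scoop, 176 x 55 x 23 mm, at the back; bystander.
- the_brush: Brush with a red handle, 186 mm long, at the back; bystander.

How it is judged (in metres and radians):
On the way, in this order (a step that is already met when the one before it is completed fails the run):
1. the pin lies on the mat (x of pin in the frame of mat between -0.14 and 0.14 m and y of pin in the frame of mat between -0.125 and 0.125 m and z of pin in the frame of mat below 0.015 m and contact force between the fingers and pin below 0.1 N), for 0.2 s.
2. the lid lies flat on the mat (x of lid in the frame of mat between -0.08 and 0.08 m and y of lid in the frame of mat between -0.08 and 0.08 m and z of lid in the frame of mat below 0.025 m and angle between lid's own z axis and vertical below 0.12 rad and contact force between the fingers and lid below 0.1 N), for 0.2 s.
3. every tin stands on a scanner ring, marked side to the block (((horizontal distance between tin1 and bay1 below 0.01 m and horizontal distance between mark1 and read1 below 0.01 m and z of tin1 in the frame of bay1 below 0.006 m and angle between tin1's own z axis and vertical below 0.1 rad) or (horizontal distance between tin1 and bay2 below 0.01 m and horizontal distance between mark1 and read2 below 0.01 m and z of tin1 in the frame of bay2 below 0.006 m and angle between tin1's own z axis and vertical below 0.1 rad) or (horizontal distance between tin1 and bay3 below 0.01 m and horizontal distance between mark1 and read3 below 0.01 m and z of tin1 in the frame of bay3 below 0.006 m and angle between tin1's own z axis and vertical below 0.1 rad)) and ((horizontal distance between tin2 and bay1 below 0.01 m and horizontal distance between mark2 and read1 below 0.01 m and z of tin2 in the frame of bay1 below 0.006 m and angle between tin2's own z axis and vertical below 0.1 rad) or (horizontal distance between tin2 and bay2 below 0.01 m and horizontal distance between mark2 and read2 below 0.01 m and z of tin2 in the frame of bay2 below 0.006 m and angle between tin2's own z axis and vertical below 0.1 rad) or (horizontal distance between tin2 and bay3 below 0.01 m and horizontal distance between mark2 and read3 below 0.01 m and z of tin2 in the frame of bay3 below 0.006 m and angle between tin2's own z axis and vertical below 0.1 rad)) and ((horizontal distance between tin3 and bay1 below 0.01 m and horizontal distance between mark3 and read1 below 0.01 m and z of tin3 in the frame of bay1 below 0.006 m and angle between tin3's own z axis and vertical below 0.1 rad) or (horizontal distance between tin3 and bay2 below 0.01 m and horizontal distance between mark3 and read2 below 0.01 m and z of tin3 in the frame of bay2 below 0.006 m and angle between tin3's own z axis and vertical below 0.1 rad) or (horizontal distance between tin3 and bay3 below 0.01 m and horizontal distance between mark3 and read3 below 0.01 m and z of tin3 in the frame of bay3 below 0.006 m and angle between tin3's own z axis and vertical below 0.1 rad))), for 0.2 s.
4. the lid is seated on the chest again (horizontal distance between lid and lid_seat below 0.01 m and z of lid in the frame of lid_seat below 0.004 m and angle between lid's own z axis and vertical below 0.04 rad), for 0.2 s.
At the end, for the whole second after the job is handed in: Each tin upright within 10 mm of a ring centre, its marked plate within 10 mm of that ring's reading point; lid seated (within 10 mm, under 4 mm proud, level); pin through the staple within 18 mm of home and 0.3 rad of the chest's length; all at rest and released (all of step 3 and all of step 4 and distance between pin and staple below 0.018 m and angle between the x axis of pin and the x axis of chest, either way round below 0.3 rad and linear speed of each of tin1, tin2, tin3, lid, pin below 0.02 m/s); the robot touches nothing.
It fails at once if the scoop is pushed more than 40 mm (distance of the_scoop from where it was at the start of the episode above 0.04 m).
It fails at once if the brush is pushed more than 40 mm (distance of the_brush from where it was at the start of the episode above 0.04 m).
Of tin1, tin2, tin3 only 2 to 3 are there at a start; the rules pass over those that are not, and their reading is None.
At some moment in a run one of tin1, tin2, tin3 may be knocked a few centimetres aside while the robot is not near it.
It also fails if it takes over 210 s, if anything falls off the work surface, if the arm or the gripper's body presses on something with over 40 N, if the wrist force passes 120 N, or if a joint passes its speed limit or range.

ROBOT

A 6-joint arm with a two-finger parallel gripper is mounted at the origin on a cart in front of the work surface, level with it; the furniture and walls round the work are solid. World frame = base frame: x ahead of the robot, y to its left, z up, the work surface at z = 0. Lengths are in mm, angles in rad, forces in N, time in s.
With the tool pointing down it reaches from about 250 to 800 mm from the base axis. Payload 8.5 kg.
Tool frame: the origin (TCP) lies midway between the tips of the shut fingers; the grasp point (between the pads) lies robot.pinch_z behind it (robot.pinch_z is the distance from the TCP to the grasp point, in mm); z points along the fingers, y is the direction in which the jaws open and shut (so a half turn about z gives the same grasp; the last joint's range is limited). The gripper opens to 85 mm and grips with 20 to 120 N. Pads are 22 mm wide; open, the fingers measure 114 mm over their backs; the gripper's body (76 mm by 85 mm) begins 54 mm behind the grasp point. The pads swing forward as they close: fully open they stand 13 mm farther back than shut.
Start: joints at [1.252, 0.238, -0.013, 1.319, 0, 1.571], TCP at [164.534, 498.505, 231.276] pointing down, gripper open.
Joint ranges: [-2.66, 2.66], [-1.03, 1.9], [-1.14, 1.46], [-1.82, 2.27], [-1.45, 1.34], [-3.14, 3.14]. Speed limits (rad/s): [2.22, 2.22, 2.79, 3.14, 3.14, 3.14].

INTERFACE

Orientations are given as a 3x3 rotation matrix whose columns are the frame's x, y, z axes.
In Python, from station import robot gives the robot as it stands.
- The arm moves only by the tool carry_out, never from a script. Its argument "motion" is text: rows parted by semicolons, each of 6 numbers parted by spaces: the shift along the tool's x, y, z in cm, then the turn, a rotation vector about the tool's x, y, z in degrees. A call has 1 to 10 rows; each row is the pose to reach, as a shift and turn from the pose commanded when the call began, along the tool's axes at that moment; what a row does not reach only later rows make up. A row lasts 1/10 s, in which the tool goes at most 50 mm and 8.59 degrees, less where a joint would pass 70% of its speed; a pose out of reach is approached as far as the arm can. A call with a gripper value outside its range is refused whole. "jaw" is the gripper's target within -1 to 1 (fully open at 1, half-way at 0, shut at -1), set as the call begins (left out, the last holds). The fingers move at their own pace and stop on an object; the grip force is fixed at half the most. Time passes only in rows, so rows that repeat a pose let the fingers close. It gives the time, the measured TCP pose, the force and the opening at its end, in the units of the state.
- robot.get_obs(): the state, without advancing time (a new reading comes with each control period).
- robot.camera(name): name is "side" or "top"; returns (picture, depth): 400x640x3 uint8, red, green, blue; 400x640 float32, mm along the optical axis (not along the pixel's ray), 0 where there is no reading.
- robot.camera_model(name): a dict with "intrinsics" (3x3 intrinsics, pixels), "R" (3x3) and "t" (3): a world point X has camera coordinates R X + t. Camera axes: x right, y down, z forward; pixel columns grow to the right and rows downward; lengths in mm; the calibration is good to about 2 mm. A picture is of the moment at which its call begins. camera_model takes no time and is no camera call.
- robot.hand_in(): hands the job in, once; it reports no verdict.
The state is a dict: "clock": time; "joint_pos": joint angles; "joint_velocities": joint speeds; "joint_torque": joint torques, N m; "position": TCP position; "tool_rot": TCP orientation; "force": force on the tool from outside, world axes, zero at the start; "moment": the same for the moment, N m; "opening": finger opening in mm.
Only numpy, scipy, OpenCV 4.12 (cv2) and the standard library are available. Lean on these libraries where they do the work, as an engineer would, in place of code of your own. Each camera call takes 0.05 s, during which the arm holds its last target.

## Working session

There is one attempt and no reset: what is moved stays moved. The work goes in short steps, Python scripts to look and compute and a tool call to move; the robot and the scene stay as the last step left them, time stands still between calls to the robot, and variables do not carry over. Pictures are saved under pics/ and viewed, and the job is handed in when it is done.

Besides the shell and the picture viewer there is one more tool, called after "Request:" in YAML: its name, and indented under it one key for each argument. carry_out: Moves the arm, as the interface text tells. Its arguments: {"type":"object","properties":{"motion":{"type":"string"},"jaw":{"type":"number"}},"required":["motion"]}

```bash
ls; mkdir -p pics
python3 - <<'E'
from station import robot
import cv2,numpy as np
print(robot.get_obs()); print(robot.pinch_z)
for n in("side","top"):
    im,d=robot.camera(n); np.savez("c0_%s.npz"%n,im=im,d=d)
    cv2.imwrite("pics/a_%s.png"%n,im[:,:,::-1]); print(n,robot.camera_model(n))
E
```

```text
pics
{'clock': 0.0, 'joint_pos': array([ 1.25203003e+00,  2.38748949e-01, -1.42483414e-02,  1.31923759e+00,
       -6.15905713e-05,  1.57081356e+00]), 'joint_velocities': array([-0.00307494,  0.00182232, -0.00017275,  0.00133029,  0.0007866 ,
       -0.00086897]), 'joint_torque': array([-1.25046536e-03, -5.38791490e+01,  3.46441054e+01,  1.83674373e-02,
       -1.95870125e-04, -3.93370465e-05]), 'position': array([164.41545081, 498.13698189, 230.69665017]), 'tool_rot': array([[-9.49617402e-01,  3.13411288e-01, -3.92348685e-04],
       [ 3.13411528e-01,  9.49616394e-01, -1.38538739e-03],
       [-6.16153032e-05, -1.43855458e-03, -9.99998963e-01]]), 'force': array([ 0.04721792,  0.14005537, -0.02591268]), 'moment': array([-0.01401698,  0.00275614, -0.02176692]), 'opening': 85.18356853583451}
18.700000000000003
side {'intrinsics': array([[361.36745584,   0.        , 317.43553316],
       [  0.        , 361.36745584, 199.41733213],
       [  0.        ,   0.        ,   1.        ]]), 'R': array([[ 0.85148303, -0.52437997, -0.0015149 ],
       [-0.21646673, -0.34886233, -0.9118318 ],
       [ 0.47761784,  0.77673723, -0.41056117]]), 't': array([-489.42388922,  200.31813853,  774.33518804])}
top {'intrinsics': array([[505.58006015,   0.        , 316.33797674],
       [  0.        , 505.58006015, 198.2004953 ],
       [  0.        ,   0.        ,   1.        ]]), 'R': array([[ 0.01522728, -0.99974771,  0.01651211],
       [-0.99207957, -0.01716564, -0.12443262],
       [ 0.12468467, -0.01448656, -0.99209066]]), 't': array([ -51.85806049,  556.57653381, 1577.40924677])}
```

View pics/a_top.png

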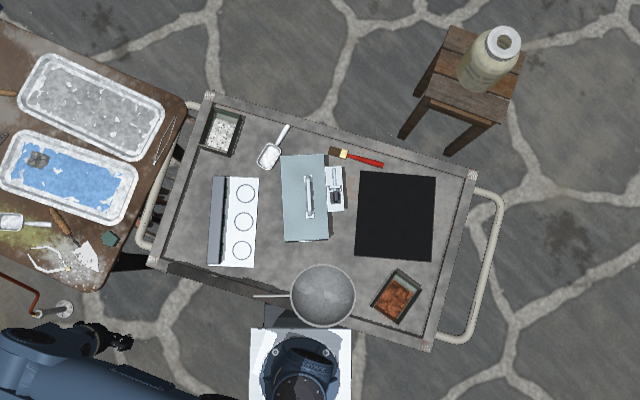

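View pics/a_side.png

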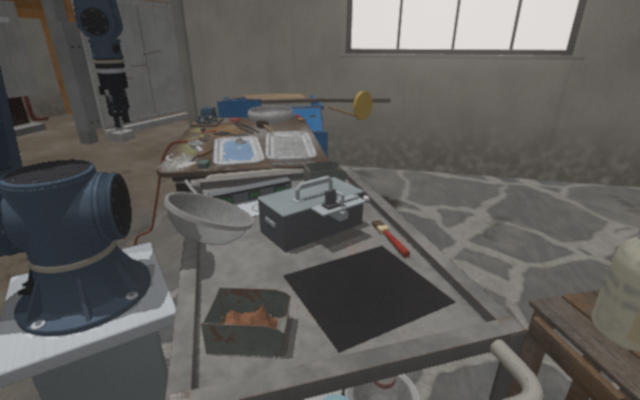

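The top view shows the scanner at (235,222), the chest with its lid at (305,198), the staple and pin at (335,188), and the mat at (395,215). I'll zoom in and measure.

```bash
cat > h.py <<'E'
from station import robot
import cv2,numpy as np
def model(n):
    m=robot.camera_model(n); return m["intrinsics"],m["R"],m["t"]
def cloud(n,d):
    K,R,t=model(n); h,w=d.shape; u,v=np.meshgrid(np.arange(w),np.arange(h))
    p=np.stack([(u-K[0,2])/K[0,0]*d,(v-K[1,2])/K[1,1]*d,d],-1)
    return (p-t)@R
def plane(n,u,v,z):
    K,R,t=model(n); r=R.T@np.array([(u-K[0,2])/K[0,0],(v-K[1,2])/K[1,1],1.]); c=-R.T@t
    return c+r*(z-c[2])/r[2]
def proj(n,X):
    K,R,t=model(n); c=np.atleast_2d(X)@R.T+t; return np.c_[K[0,0]*c[:,0]/c[:,2]+K[0,2],K[1,1]*c[:,1]/c[:,2]+K[1,2]]
def crop(n,im,box,s,name):
    x0,y0,x1,y1=box; c=cv2.resize(im[y0:y1,x0:x1],None,fx=s,fy=s,interpolation=cv2.INTER_CUBIC)
    cv2.imwrite("pics/%s.png"%name,c[:,:,::-1])
def snap(n):
    return robot.camera(n)
E
python3 - <<'E'
from h import *
a=np.load("c0_top.npz");im,d=a["im"],a["d"]
crop("top",im,(200,140,450,280),3.2,"z_top")
s=np.load("c0_side.npz");crop("side",s["im"],(230,160,400,260),4.5,"z_side")
P=cloud("top",d)
for u,v in [(380,280),(395,215),(395,290),(323,290),(300,220),(309,196),(335,198),(335,185),(250,250),(218,220),(270,300),(180,180),(270,160)]:
    print((u,v),P[v,u].round(0))
# segments
def rect(mask,name):
    mask=cv2.morphologyEx(mask.astype(np.uint8),cv2.MORPH_OPEN,np.ones((3,3)))
    cs,_=cv2.findContours(mask,cv2.RETR_EXTERNAL,cv2.CHAIN_APPROX_NONE)
    c=max(cs,key=cv2.contourArea); r=cv2.minAreaRect(c); print(name,cv2.contourArea(c),r); return cv2.boxPoints(r)
roi=np.zeros(im.shape[:2],bool); roi[140:285,200:450]=1
b=rect(roi&(im.max(2)<30)&(np.arange(640)[None]>345),"mat")
p=np.array([plane("top",u,v,3) for u,v in b]);print(p.round(1),p.mean(0),np.linalg.norm(p-np.roll(p,1,0),axis=1))
b=rect(roi&(np.abs(P[...,2]-106)<8),"lid");
p=np.array([plane("top",u,v,106) for u,v in b]);print(p.round(1),p.mean(0),np.linalg.norm(p-np.roll(p,1,0),axis=1))
b=rect(roi&(im.min(2)>170)&(np.arange(640)[None]<262),"scan white")
p=np.array([plane("top",u,v,4) for u,v in b]);print(p.round(1),p.mean(0),np.linalg.norm(p-np.roll(p,1,0),axis=1))
E
```

```text
(380, 280) [ 302. -250.    6.]
(395, 215) [ 511. -300.    0.]
(395, 290) [ 273. -291.   45.]
(323, 290) [272. -66.  88.]
(300, 220) [481.   7. 103.]
(309, 196) [549. -19. 152.]
(335, 198) [544. -96. 150.]
(335, 185) [588. -98. 119.]
(250, 250) [390. 166.  10.]
(218, 220) [481. 264.  50.]
(270, 300) [236.  97.  29.]
(180, 180) [607. 391.  42.]
(270, 160) [685. 110.   5.]Traceback (most recent call last):
  File "<stdin>", line 14, in <module>
  File "<stdin>", line 12, in rect
ValueError: max() iterable argument is empty
```

View pics/z_top.png

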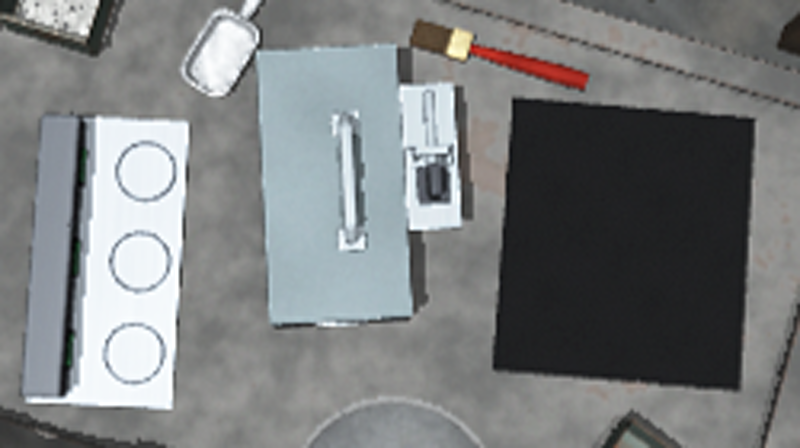

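View pics/z_side.png

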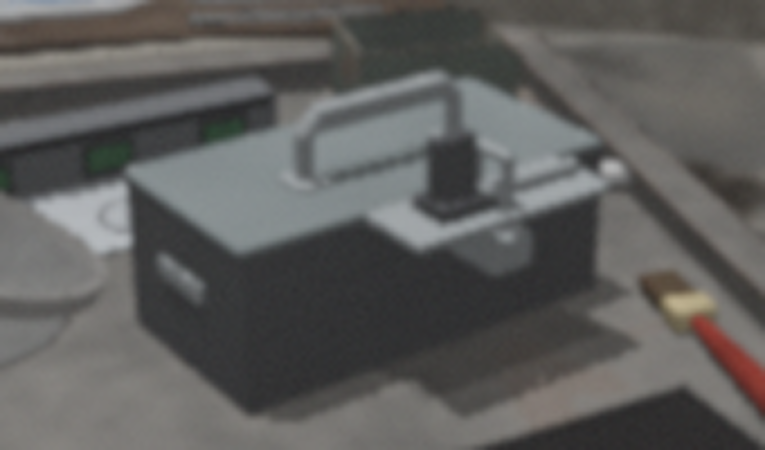

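Run:
```python
from h import *
a=np.load("c0_top.npz");im,d=a["im"],a["d"]
P=cloud("top",d)
print(im[215,395],im[250,250],im[220,290],im[195,342])
cols=np.arange(640)[None];
roi=np.zeros(im.shape[:2],bool); roi[140:285,200:450]=1
def rect(mask,name,z):
    mask=cv2.morphologyEx(mask.astype(np.uint8),cv2.MORPH_OPEN,np.ones((3,3)))
    cs,_=cv2.findContours(mask,cv2.RETR_EXTERNAL,cv2.CHAIN_APPROX_NONE)
    c=max(cs,key=cv2.contourArea)
    w=np.array([plane("top",u,v,z)[:2] for u,v in c[:,0]]).astype(np.float32)
    r=cv2.minAreaRect(w);print(name,len(c),np.round(r[0],1),np.round(r[1],1),round(r[2],2)); return cv2.boxPoints(r)
rect(roi&(im.max(2)<50)&(cols>348),"mat",3)
rect(roi&(np.abs(P[...,2]-104)<6)&(cols<330),"lidplate",106)
b,g,r_=[im[...,i].astype(int) for i in range(3)]
rect(roi&(im.min(2)>200)&(cols<262),"white",4)
rect(roi&(abs(P[...,2]-50)<8)&(cols<240),"block",50)
rect(roi&(im.min(2)>175)&(cols>326)&(cols<348),"flange",106)
print(P[190,210:240,2].round(0)); print(P[220,275:350,2].round(0))
print(P[185,320:350,2].round(0))
```

```text
[32 33 34] [175 185 197] [166 184 192] [217 230 237]
mat 316 [ 510.2 -298.7] [248.  276.7] 86.14
lidplate 707 [552.5  -9.7] [262.7 147.5] 4.27
white 322 [481.8 201.2] [102.6 288.6] 87.81
block 226 [483.1 270.7] [ 42.7 277.4] 88.31
flange 83 [540.8 -98.8] [61.4 48.9] 0.72
[-4. -0. 47. 54. 51. 50. 54. 48. 47. 55. 47. 44. 50. 46. 50. 34. 25. -1.
 -3.  0.  7.  2.  7.  1.  1.  4. 10.  1. 11.  2.]
[-5.000e+00 -6.000e+00  1.635e+03 -7.000e+00  7.000e+00  2.000e+00
 -1.000e+00  0.000e+00  1.050e+02  1.070e+02  1.050e+02  1.040e+02
  9.700e+01  1.000e+02  1.080e+02  1.080e+02  1.070e+02  1.070e+02
  1.120e+02  1.100e+02  1.030e+02  1.050e+02  1.070e+02  1.020e+02
  1.070e+02  1.030e+02  1.020e+02  1.010e+02  1.080e+02  1.120e+02
  9.800e+01  1.030e+02  1.050e+02  1.070e+02  1.070e+02  1.060e+02
  1.040e+02  1.050e+02  1.050e+02  1.030e+02  1.090e+02  1.010e+02
  1.080e+02  1.000e+02  9.900e+01  1.050e+02  1.050e+02  1.050e+02
  1.050e+02  1.060e+02  1.010e+02  1.080e+02  1.010e+02 -8.000e+00
  0.000e+00 -1.000e+00  2.000e+00 -3.000e+00 -1.000e+00  1.000e+00
 -3.000e+00  2.000e+00 -5.000e+00  4.000e+00 -2.000e+00 -2.000e+00
  6.000e+00  0.000e+00  6.000e+00  2.000e+00  1.000e+00  1.000e+00
 -2.000e+00 -1.000e+00  4.000e+00]
[101. 105. 102. 108. 104. 104. 105. 104. 103. 110. 111. 104. 102. 114.
 110. 119. 114.  99. 110. 106. 100. 108. 102.  -2.  -2.  -3.   0.  -7.
  -2.   3.]
```

```bash
cat >> h.py <<'E'
def lines(mask,z,n="top",dirs=None):
    """mask -> biggest blob contour on plane z -> 4 sides by minAreaRect classes, fitLine each"""
    mask=cv2.morphologyEx(mask.astype(np.uint8),cv2.MORPH_OPEN,np.ones((3,3)))
    cs,_=cv2.findContours(mask,cv2.RETR_EXTERNAL,cv2.CHAIN_APPROX_NONE)
    c=max(cs,key=cv2.contourArea)
    w=np.array([plane(n,u,v,z)[:2] for u,v in c[:,0]]).astype(np.float32)
    return c[:,0],w
def sides(w,ang,tol=5):
    """ang: rough yaw rad; returns refined centre etc: extents in rotated frame with line fit on each side"""
    out={}
    a=ang
    R=np.array([[np.cos(a),np.sin(a)],[-np.sin(a),np.cos(a)]]); q=w@R.T
    for i in (0,1):
        for s in (1,-1):
            e=np.percentile(q[:,i]*s,96)
            j=1-i
            lo,hi=np.percentile(q[:,j],[12,88])
            k=(abs(q[:,i]*s-e)<tol)&(q[:,j]>lo)&(q[:,j]<hi)
            vx,vy,x0,y0=cv2.fitLine(w[k],cv2.DIST_HUBER,0,.01,.01).ravel()
            th=np.degrees(np.arctan2(vy,vx)); out[(i,s)]=(k.sum(),round(float(th),2),np.round((x0,y0),1))
    return out
E
python3 - <<'E'
from h import *
a=np.load("c0_top.npz");im,d=a["im"],a["d"]
P=cloud("top",d); cols=np.arange(640)[None]
roi=np.zeros(im.shape[:2],bool); roi[140:285,200:450]=1
I=im.astype(int)
m=roi&(I[...,2]-I[...,0]>12)&(cols>270)&(cols<345)&(I.max(2)>130)
vis=(m*255).astype(np.uint8)
crop("top",np.dstack([vis]*3),(200,140,450,280),3.2,"m")
mm=(im.max(2)<50)&roi&(cols>348)
c,w=lines(mm,3); print("mat",sides(w,np.radians(-3.9)))
c,w=lines(m,106); print("lid",sides(w,np.radians(0)))
# lid plate only: cut off flange by world y
W=np.array([[plane("top",u,v,106)[1] for u in range(640)] for v in range(140,285)])
m2=m.copy(); m2[140:285]&=(W>-72)
c,w=lines(m2,106); print("lid2",sides(w,np.radians(2)))
m3=(im.min(2)>170)&roi&(cols<262)
c,w=lines(m3,4); print("white",sides(w,np.radians(-2.2)))
# rings: dark circles in white plate
g=cv2.cvtColor(im,cv2.COLOR_RGB2GRAY)
big=cv2.resize(g[170:270,205:265],None,fx=6,fy=6,interpolation=cv2.INTER_CUBIC)
ci=cv2.HoughCircles(big,cv2.HOUGH_GRADIENT,1,80,param1=80,param2=20,minRadius=45,maxRadius=70)
for x,y,r in ci[0]: print("ring",plane("top",(x+.5)/6-.5+205,(y+.5)/6-.5+170,4).round(1),r)
E
```

```text
mat {(0, 1): (np.int64(75), 86.12, array([ 646.4, -308. ], dtype=float32)), (0, -1): (np.int64(75), 86.15, array([ 374.2, -287.5], dtype=float32)), (1, 1): (np.int64(86), -3.84, array([ 516.4, -176.9], dtype=float32)), (1, -1): (np.int64(84), -3.92, array([ 499.6, -420.5], dtype=float32))}
lid {(0, 1): (np.int64(38), -86.72, array([683.5,  -5.3], dtype=float32)), (0, -1): (np.int64(37), -87.11, array([421. ,  14.3], dtype=float32)), (1, 1): (np.int64(41), 4.59, array([618.6,  67.5], dtype=float32)), (1, -1): (np.int64(21), 6.45, array([ 620. , -116.4], dtype=float32))}Traceback (most recent call last):
  File "<stdin>", line 13, in <module>
  File "h.py", line 10, in plane
    K,R,t=model(n); r=R.T@np.array([(u-K[0,2])/K[0,0],(v-K[1,2])/K[1,1],1.]); c=-R.T@t
          ~~~~~^^^
  File "h.py", line 4, in model
    m=robot.camera_model(n); return m["intrinsics"],m["R"],m["t"]
ValueError: time passes only in moves, steps and waits
```

View pics/m.png

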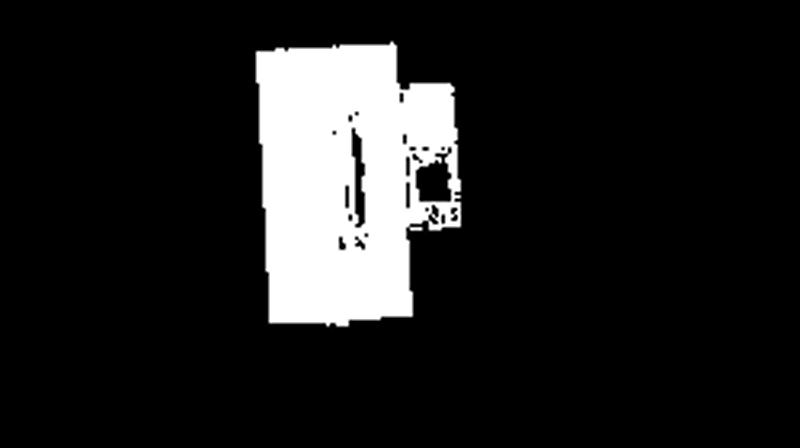

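```bash
python3 - <<'E'
s=open("h.py").read()
s=s.replace('''def model(n):
    m=robot.camera_model(n); return m["intrinsics"],m["R"],m["t"]''','''_M={}
def model(n):
    if n not in _M:
        m=robot.camera_model(n); _M[n]=(m["intrinsics"],m["R"],m["t"])
    return _M[n]''')
open("h.py","w").write(s)
E
python3 - <<'E'
from h import *
a=np.load("c0_top.npz");im,d=a["im"],a["d"]
cols=np.arange(640)[None]
roi=np.zeros(im.shape[:2],bool); roi[140:285,200:450]=1
I=im.astype(int)
m=roi&(I[...,2]-I[...,0]>12)&(cols>270)&(cols<345)&(I.max(2)>130)
W=np.array([[plane("top",u,v,106) for u in range(640)] for v in range(140,285)])
m2=m.copy(); m2[140:285]&=(W[...,1]>-72+(W[...,0]-550)*.06)
c,w=lines(m2,106); print("lid2",sides(w,np.radians(3.5)))
m2=m.copy(); m2[140:285]&=(W[...,1]<-76+(W[...,0]-550)*.06)
c,w=lines(m2,106); print("flange",sides(w,np.radians(3.5)))
m3=(im.min(2)>170)&roi&(cols<262)
c,w=lines(m3,4); print("white",sides(w,np.radians(-2.2)))
g=cv2.cvtColor(im,cv2.COLOR_RGB2GRAY)
big=cv2.resize(g[170:270,205:265],None,fx=6,fy=6,interpolation=cv2.INTER_CUBIC)
ci=cv2.HoughCircles(big,cv2.HOUGH_GRADIENT,1,80,param1=80,param2=20,minRadius=45,maxRadius=70)
for x,y,r in ci[0]: print("ring",plane("top",(x+.5)/6-.5+205,(y+.5)/6-.5+170,4).round(1),r)
# handle bright mask (lid) & dark grip
hm=roi&(im.min(2)>195)&(cols>298)&(cols<318)
c,w=lines(hm,150); print("handle",cv2.minAreaRect(w), len(c))
gm=roi&(im.max(2)<90)&(cols>328)&(cols<343)
cs,_=cv2.findContours(gm.astype(np.uint8),cv2.RETR_EXTERNAL,cv2.CHAIN_APPROX_NONE)
for c in cs:
    if len(c)>5:
        w=np.array([plane("top",u,v,150)[:2] for u,v in c[:,0]]).astype(np.float32); print("grip",c[:,0].min(0),c[:,0].max(0),cv2.minAreaRect(w))
crop("top",im,(320,160,355,220),10,"zz")
E
```

```text
lid2 {(0, 1): (np.int64(44), -86.16, array([682.7,   3. ], dtype=float32)), (0, -1): (np.int64(45), -85.91, array([422.7, -10.8], dtype=float32)), (1, 1): (np.int64(86), 4.28, array([545.8,  62.3], dtype=float32)), (1, -1): (np.int64(85), 3.89, array([550.9, -70. ], dtype=float32))}
flange {(0, 1): (np.int64(15), -88.95, array([649.1, -91.5], dtype=float32)), (0, -1): (np.int64(13), -78.77, array([573. , -86.2], dtype=float32)), (1, 1): (np.int64(21), 0.72, array([613.6, -73.5], dtype=float32)), (1, -1): (np.int64(20), 7.14, array([ 616.9, -117. ], dtype=float32))}
white {(0, 1): (np.int64(29), 88.26, array([625.8, 196.3], dtype=float32)), (0, -1): (np.int64(29), 87.89, array([338.3, 208.1], dtype=float32)), (1, 1): (np.int64(86), -2.63, array([486.4, 242.9], dtype=float32)), (1, -1): (np.int64(88), -1.88, array([479.1, 152.2], dtype=float32))}
ring [389.9 193.9   4. ] 51.2
ring [574.3 188.2   4. ] 58.2
ring [482.  193.2   4. ] 54.4
handle ((565.5341186523438, -16.05164337158203), (38.93020248413086, 5.93994665145874), 1.004284143447876) 30
grip [329 212] [333 237] ((465.77081298828125, -85.44976806640625), (73.69395446777344, 11.757195472717285), 0.6939448118209839)
grip [333 191] [339 202] ((549.0096435546875, -99.33123016357422), (32.90876007080078, 17.812511444091797), 0.637457549571991)
grip [342 167] [342 177] ((623.0105590820312, -116.46442413330078), (30.257850646972656, 4.217028617858887e-06), 0.5103433728218079)
grip [329 147] [340 156] ((685.5009765625, -91.61575317382812), (32.27770233154297, 25.14379119873047), 72.28556060791016)
```

View pics/zz.png

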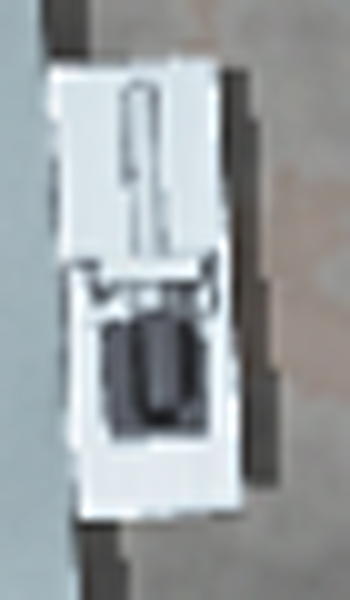

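```bash
cat >> h.py <<'E'
from scipy.spatial.transform import Rotation as Rot
def fr(o,deg):
    a=np.radians(deg); u=np.array([np.cos(a),np.sin(a)]); v=np.array([-u[1],u[0]])
    return lambda x,y: np.array(o[:2])+x*u+y*v
CH=fr((554.5,-29.5),4.05); CHY=4.05
MAT=fr((510.2,-298.7),-3.87); MATY=-3.87
SC=fr((480.7+7.27*0,0),0)
def go(x,y,zg,yaw,grasp=True,flip=None):
    """print move so that grasp point is at x,y,zg with jaw axis at yaw deg (nearest half turn unless flip)"""
    o=robot.get_obs(); R0=o["tool_rot"]; p=o["position"]
    cur=np.degrees(np.arctan2(R0[1,1],R0[0,1]))
    if flip is None: yaw=yaw+180*np.round((cur-yaw)/180)
    a=np.radians(yaw); c,s=np.cos(a),np.sin(a)
    R=np.array([[-s,c,0],[c,s,0],[0,0,-1.]])
    t=np.array([x,y,zg-(robot.pinch_z if grasp else 0)])
    d=R0.T@(t-p)/10; r=Rot.from_matrix(R0.T@R).as_rotvec(degrees=True)
    print("t=%.2f cur"%o["clock"],p.round(1),"yaw %.1f"%cur,"j",o["joint_pos"].round(2),"op %.1f"%o["opening"],"F",o["force"].round(1))
    print("tgt",t.round(1),"yaw %.1f"%yaw,"MOVE: %.2f %.2f %.2f  %.2f %.2f %.2f"%(*d,*r),"rows>=%.0f"%max(np.linalg.norm(d)/5,np.linalg.norm(r)/8.59))
E
python3 - <<'E'
from h import *
print(CH(20,-68),CH(-6,-68),plane("top",336.2,196.5,153), plane("top",309,196.2,152),CH(0,12))
x,y=CH(-6,-68)
go(x,y,230,94.05)
E
```

```text
[579.25269097 -95.91765044] [553.31761826 -97.75395207] [548.62597159 -99.75324198 153.        ] [548.25297259 -19.30267094 152.        ] [553.65247617 -17.52996644]
t=0.10 cur [164.4 498.2 230.7] yaw 71.7 j [ 1.25  0.24 -0.01  1.32  0.    1.57] op 85.5 F [ 1.  -0.4 -0.4]
tgt [553.3 -97.8 211.3] yaw 94.0 MOVE: -55.61 -44.40 2.00  -0.07 -0.02 -22.32 rows>=14
```

Request:
carry_out:
  motion: "-10 -8 0.4 0 0 -4;-20 -16 0.8 0 0 -8;-30 -24 1.2 0 0 -12;-40 -32 1.6 0 0 -16;-50 -40 2 0 0 -20;-55.6 -44.4 2 0 0 -22.3;-55.6 -44.4 2 0 0 -22.3;-55.6 -44.4 2 0 0 -22.3;-55.6 -44.4 2 0 0 -22.3;-55.6 -44.4 2 0 0 -22.3"
  jaw: 0.0

```text
clock: 1.1
position: [438.1, 77.8, 216.8]
tool_rot: [[-0.998, -0.07, 0.0], [-0.07, 0.998, 0.0], [-0.0, 0.0, -1.0]]
force: [0.5, 0.7, 0.6]
opening: 42.7
```

Run:
```python
from h import *
x,y=CH(-7,-68.5)
go(x,y,200,94.05); go(x,y,139,94.05)
```

```text
t=1.10 cur [438.1  77.8 216.8] yaw 94.0 j [ 0.18  0.11 -0.22  1.25  0.    0.11] op 42.7 F [0.5 0.7 0.6]
tgt [552.4 -98.3 181.3] yaw 94.0 MOVE: -10.16 -18.37 3.55  0.00 0.00 -0.02 rows>=4
t=1.10 cur [438.1  77.8 216.8] yaw 94.0 j [ 0.18  0.11 -0.22  1.25  0.    0.11] op 42.7 F [0.5 0.7 0.6]
tgt [552.4 -98.3 120.3] yaw 94.0 MOVE: -10.16 -18.38 9.65  0.00 0.00 -0.02 rows>=5
```

Request:
carry_out:
  motion: "-2.5 -4.6 0.9 0 0 0;-5 -9.2 1.8 0 0 0;-7.5 -13.8 2.7 0 0 0;-10.2 -18.4 3.5 0 0 0;-10.2 -18.4 3.5 0 0 0;-10.2 -18.4 3.5 0 0 0;-10.2 -18.4 3.5 0 0 0;-10.2 -18.4 3.5 0 0 0"

```text
clock: 1.9
position: [551.6, -95.3, 182.2]
tool_rot: [[-0.997, -0.072, -0.0], [-0.072, 0.997, 0.0], [0.0, 0.0, -1.0]]
force: [0.2, 1.3, 0.4]
opening: 42.7
```

Run:
```python
from h import *
x,y=CH(-7,-68.5)
go(x,y,139,94.05)
im,d=snap("side"); crop("side",im,(230,110,400,260),4.5,"b1")
```

```text
t=1.90 cur [551.6 -95.3 182.2] yaw 94.1 j [-0.17  0.32 -0.03  1.22  0.   -0.24] op 42.7 F [0.2 1.3 0.4]
tgt [552.4 -98.3 120.3] yaw 94.0 MOVE: -0.05 -0.31 6.19  0.01 -0.01 0.05 rows>=1
```

View pics/b1.png

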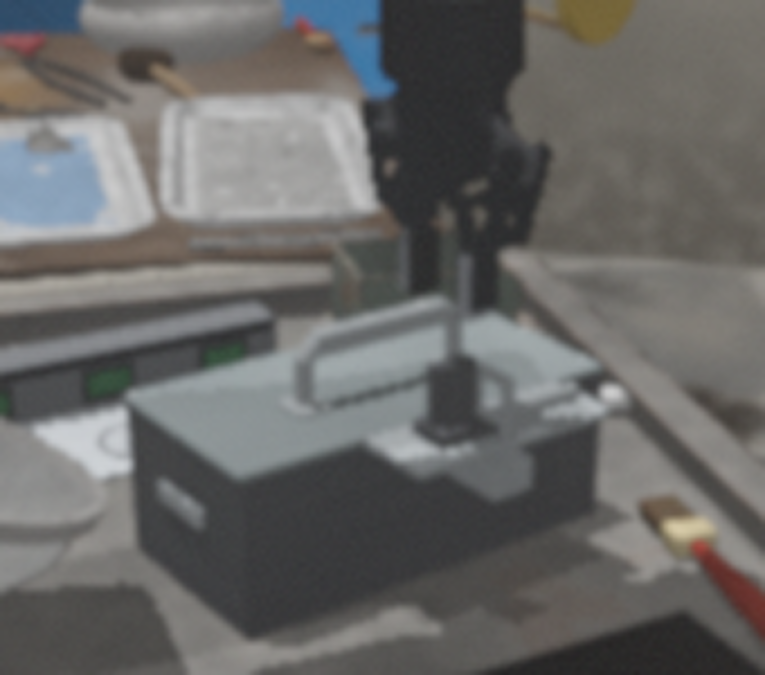

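The open fingers stand over the pin's grip plate, at crop (460,300). Descending.

Request:
carry_out:
  motion: "0 0 1.5 0 0 0;0 0 3 0 0 0;0 0 4 0 0 0;0 0 4 0 0 0;0 0 4 0 0 0"

```text
clock: 2.45
position: [552.3, -96.1, 142.4]
tool_rot: [[-0.997, -0.071, 0.0], [-0.071, 0.997, -0.0], [-0.0, -0.0, -1.0]]
force: [0.1, 0.9, -0.1]
opening: 42.5
```

Run:
```python
from h import *
x,y=CH(-7,-68.5)
go(x,y,139,94.05)
```

```text
t=2.45 cur [552.3 -96.1 142.4] yaw 94.1 j [-0.17  0.34 -0.1   1.13 -0.   -0.24] op 42.5 F [ 0.1  0.9 -0.1]
tgt [552.4 -98.3 120.3] yaw 94.0 MOVE: 0.01 -0.22 2.21  -0.01 0.02 0.02 rows>=0
```

Request:
carry_out:
  motion: "0 -0.2 1 0 0 0;0 -0.2 2.1 0 0 0;0 -0.2 2.1 0 0 0;0 -0.2 2.1 0 0 0"

```text
clock: 2.85
position: [552.1, -98.5, 120.5]
tool_rot: [[-0.998, -0.07, -0.001], [-0.07, 0.998, 0.0], [0.001, 0.0, -1.0]]
force: [-0.2, -0.4, 0.0]
opening: 42.8
```

Request:
carry_out:
  motion: "0 0 0 0 0 0;0 0 0 0 0 0;0 0 0 0 0 0;0 0 0 0 0 0;0 0 0 0 0 0;0 0 0 0 0 0;0 0 0 0 0 0"
  jaw: -1

```text
clock: 3.55
position: [552.7, -98.5, 121.3]
tool_rot: [[-0.998, -0.07, 0.001], [-0.07, 0.998, -0.0], [-0.001, -0.0, -1.0]]
force: [-0.5, -0.7, 6.1]
opening: 11.5
```

Run:
```python
from h import *
x,y=CH(-7-100,-68.5)
go(x,y,139,94.05)
```

```text
t=3.55 cur [552.7 -98.5 121.3] yaw 94.0 j [-0.18  0.36 -0.13  1.08 -0.   -0.25] op 11.5 F [-0.5 -0.7  6.1]
tgt [ 452.6 -105.4  120.3] yaw 94.0 MOVE: 10.03 0.02 0.09  -0.02 0.04 -0.02 rows>=2
```

Request:
carry_out:
  motion: "0 0 -0.2 0 0 0;1 0 -0.3 0 0 0;2.5 0 -0.3 0 0 0;4 0 -0.3 0 0 0;5.5 0 -0.3 0 0 0;7 0 -0.3 0 0 0;8.5 0 -0.3 0 0 0;9.5 0 -0.3 0 0 0;9.5 0 -0.3 0 0 0;9.5 0 -0.3 0 0 0"

```text
clock: 4.55
position: [457.9, -105.2, 124.1]
tool_rot: [[-0.998, -0.07, 0.001], [-0.07, 0.998, -0.0], [-0.001, -0.0, -1.0]]
force: [-0.4, 0.5, -0.5]
opening: 11.2
```

Request:
carry_out:
  motion: "0 0 -1 0 0 0;0 0 -3 0 0 0;0 0 -6 0 0 0;0 0 -8 0 0 0;0 0 -8 0 0 0;0 0 -8 0 0 0"

```text
clock: 5.15
position: [458.2, -105.2, 204.2]
tool_rot: [[-0.998, -0.071, 0.001], [-0.071, 0.998, -0.0], [-0.001, -0.0, -1.0]]
force: [-0.3, -0.2, -0.9]
opening: 11.0
```

Run:
```python
from h import *
x,y=MAT(-26,-96)
go(x,y,100,90-3.87);go(x,y,3+33.5,90-3.87)
im,d=snap("side"); crop("side",im,(230,110,400,260),4.5,"b2")
```

```text
t=5.15 cur [ 458.2 -105.2  204.2] yaw 94.0 j [-0.23  0.16 -0.19  1.22 -0.   -0.3 ] op 11.0 F [-0.3 -0.2 -0.9]
tgt [ 477.8 -392.7   81.3] yaw 86.1 MOVE: 0.09 -28.82 12.30  -0.02 0.05 7.92 rows>=6
t=5.15 cur [ 458.2 -105.2  204.2] yaw 94.0 j [-0.23  0.16 -0.19  1.22 -0.   -0.3 ] op 11.0 F [-0.3 -0.2 -0.9]
tgt [ 477.8 -392.7   17.8] yaw 86.1 MOVE: 0.09 -28.82 18.65  -0.02 0.05 7.92 rows>=7
```

View pics/b2.png

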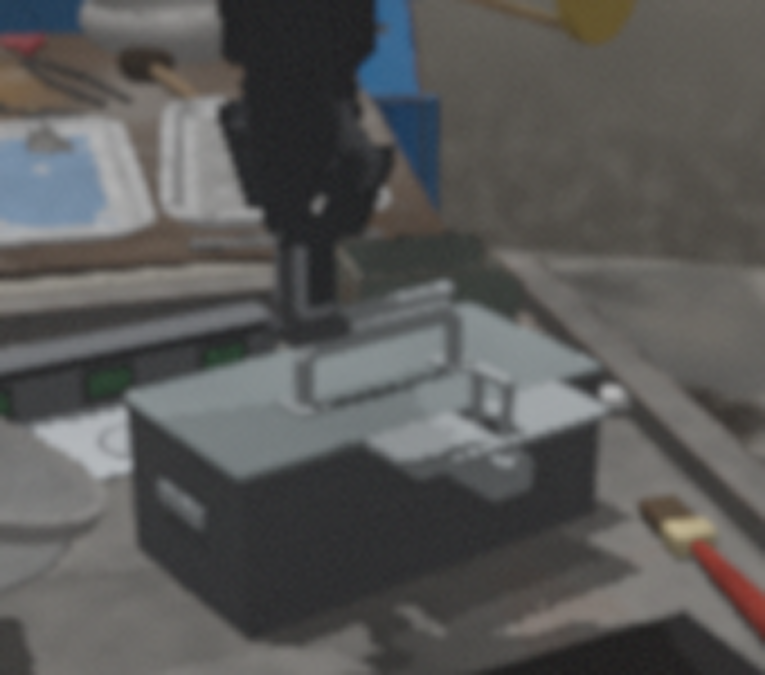

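The pin is out of the staple and in the gripper; the empty staple shows at crop (492,395). Moving it to the mat.

Request:
carry_out:
  motion: "0 -2 0.5 0 0 1;0 -6 2 0 0 2;0 -10 4 0 0 3;0 -14 6 0 0 4;0 -18 8 0 0 5;0 -22 10 0 0 6;0 -26 11 0 0 7;0.1 -28.8 12.3 0 0 8;0.1 -28.8 12.3 0 0 8;0.1 -28.8 12.3 0 0 8"

```text
clock: 6.2
position: [475.8, -392.2, 79.1]
tool_rot: [[-0.998, 0.07, -0.003], [0.07, 0.998, 0.002], [0.003, 0.002, -1.0]]
force: [0.2, 0.6, -1.3]
opening: 11.1
```

Run:
```python
from h import *
x,y=MAT(-26,-96)
go(x,y,38.5,90-3.87)
```

```text
t=6.20 cur [ 475.8 -392.2   79.1] yaw 86.0 j [-0.69  0.48 -0.05  1.04  0.   -0.62] op 11.1 F [ 0.2  0.6 -1.3]
tgt [ 477.8 -392.7   19.8] yaw 86.1 MOVE: -0.21 -0.05 5.93  0.12 -0.16 -0.15 rows>=1
```

Request:
carry_out:
  motion: "-0.1 0 2 0 0 0;-0.1 0 4 0 0 0;-0.1 0 5 0 0 0;-0.1 0 5.6 0 0 0;-0.1 0 5.8 0 0 0;-0.1 0 5.9 0 0 0;-0.1 0 5.9 0 0 0"

```text
clock: 6.9
position: [478.3, -392.8, 22.6]
tool_rot: [[-0.998, 0.069, 0.001], [0.069, 0.998, -0.001], [-0.001, -0.001, -1.0]]
force: [-0.3, -0.2, -0.4]
opening: 11.7
```

Run:
```python
from h import *
x,y=MAT(-26,-96)
go(x,y,37,90-3.87)
```

```text
t=6.90 cur [ 478.3 -392.8   22.6] yaw 86.0 j [-0.69  0.53 -0.13  0.92 -0.   -0.62] op 11.7 F [-0.3 -0.2 -0.4]
tgt [ 477.8 -392.7   18.3] yaw 86.1 MOVE: 0.05 -0.00 0.43  -0.04 0.04 -0.09 rows>=0
```

Request:
carry_out:
  motion: "0 0 0.2 0 0 0;0 0 0.3 0 0 0;0 0 0.4 0 0 0;0 0 0.4 0 0 0;0 0 0.4 0 0 0"

```text
clock: 7.4
position: [477.9, -392.7, 18.3]
tool_rot: [[-0.998, 0.069, 0.0], [0.069, 0.998, -0.0], [-0.0, -0.0, -1.0]]
force: [-1.7, 0.3, 5.1]
opening: 11.4
```

Request:
carry_out:
  motion: "0 0 0 0 0 0;0 0 0 0 0 0;0 0 0 0 0 0;0 0 -0.5 0 0 0;0 0 -3 0 0 0;0 0 -7 0 0 0;0 0 -12 0 0 0;0 0 -17 0 0 0;0 0 -20 0 0 0;0 0 -20 0 0 0"
  jaw: -0.2

```text
clock: 8.4
position: [479.5, -393.9, 223.5]
tool_rot: [[-0.998, 0.069, 0.007], [0.069, 0.998, -0.005], [-0.007, -0.005, -1.0]]
force: [1.0, -0.4, -0.3]
opening: 34.3
```

Run:
```python
from h import *
x,y=CH(0,12)
go(x,y,220,90+CHY)
im,d=snap("side"); crop("side",im,(230,160,460,340),3.4,"b3")
```

```text
t=8.40 cur [ 479.5 -393.9  223.5] yaw 86.0 j [-0.69  0.4   0.2   1.37 -0.   -0.62] op 34.3 F [ 1.  -0.4 -0.3]
tgt [553.7 -17.5 201.3] yaw 94.0 MOVE: -4.77 38.07 2.07  -0.31 0.38 -8.02 rows>=8
```

View pics/b3.png

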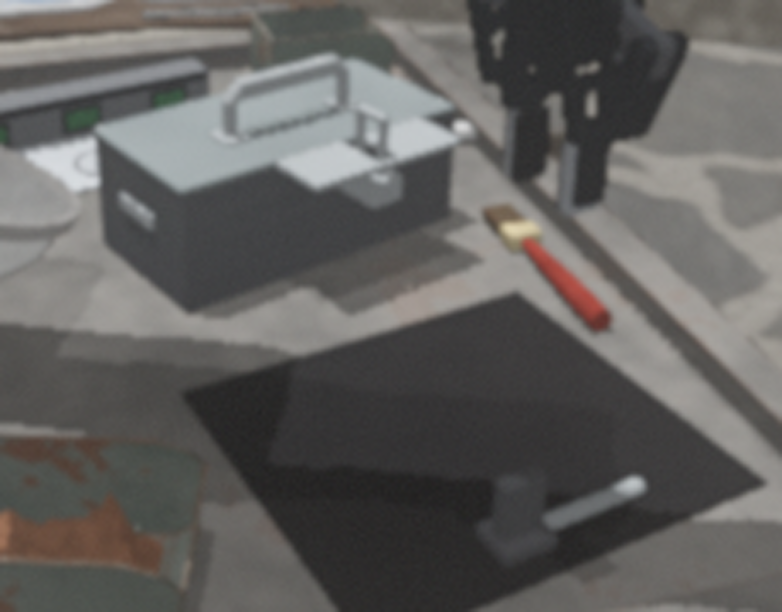

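The pin stands on its foot on the mat at crop (520,520), released. Now the lid handle.

Request:
carry_out:
  motion: "-0.5 3 0 0 0 -1;-1 7 0 0 0 -2;-1.5 11 0 0 0 -3;-2 15 0 0 0 -4;-2.5 19 0.5 0 0 -5;-3 23 1 0 0 -6;-3.5 27 1.5 0 0 -7;-4 31 2 0 0 -8;-4.5 35 2 0 0 -8;-4.8 38 2 0 0 -8"

```text
clock: 9.45
position: [551.4, -14.5, 196.4]
tool_rot: [[-0.997, -0.071, -0.002], [-0.071, 0.997, 0.0], [0.002, 0.0, -1.0]]
force: [0.6, -0.7, -0.1]
opening: 34.4
```

Request:
carry_out:
  motion: "0 0 0 0 0 0;0 0 0 0 0 0;0 0 0 0 0 0"

```text
clock: 9.75
position: [551.5, -17.4, 197.2]
tool_rot: [[-0.998, -0.07, -0.001], [-0.07, 0.998, -0.0], [0.001, -0.0, -1.0]]
force: [0.7, -0.7, -0.0]
opening: 34.3
```

Run:
```python
from h import *
x,y=CH(0,12)
go(x,y,145,90+CHY)
```

```text
t=9.75 cur [551.5 -17.4 197.2] yaw 94.0 j [-0.03  0.3  -0.02  1.26 -0.   -0.1 ] op 34.3 F [ 0.7 -0.7 -0. ]
tgt [553.7 -17.5 126.3] yaw 94.0 MOVE: -0.22 -0.03 7.09  -0.01 -0.08 -0.04 rows>=1
```

Request:
carry_out:
  motion: "-0.2 0 2 0 0 0;-0.2 0 4 0 0 0;-0.2 0 6 0 0 0;-0.2 0 7 0 0 0;-0.2 0 7 0 0 0;-0.2 0 7 0 0 0"

```text
clock: 10.35
position: [554.3, -17.2, 128.4]
tool_rot: [[-0.998, -0.069, 0.0], [-0.069, 0.998, -0.0], [-0.0, -0.0, -1.0]]
force: [0.4, 0.2, 0.3]
opening: 34.2
```

Request:
carry_out:
  motion: "0 0 0 0 0 0;0 0 0 0 0 0;0 0 0 0 0 0;0 0 0 0 0 0;0 0 0 0 0 0;0 0 0 0 0 0;0 0 0 0 0 0"
  jaw: -1

```text
clock: 11.05
position: [554.7, -16.9, 129.1]
tool_rot: [[-0.998, -0.07, 0.002], [-0.07, 0.998, -0.001], [-0.002, -0.001, -1.0]]
force: [-0.0, -1.8, 7.2]
opening: 10.4
```

Request:
carry_out:
  motion: "0 0 -0.3 0 0 0;0 0 -1 0 0 0;0 0 -2 0 0 0;0 0 -3.5 0 0 0;0 0 -5 0 0 0;0 0 -7 0 0 0;0 0 -9 0 0 0;0 0 -10 0 0 0;0 0 -10 0 0 0;0 0 -10 0 0 0"

```text
clock: 12.05
position: [553.8, -16.7, 227.4]
tool_rot: [[-0.998, -0.07, -0.001], [-0.07, 0.998, -0.0], [0.001, -0.0, -1.0]]
force: [-0.7, -0.6, -3.6]
opening: 10.9
```

Run:
```python
from h import *
x,y=MAT(0,34+12)
go(x,y,160,90-3.87);go(x,y,11+44,90-3.87)
im,d=snap("side"); crop("side",im,(180,60,460,340),2.1,"b4")
```

```text
t=12.05 cur [553.8 -16.7 227.4] yaw 94.0 j [-0.03  0.29  0.05  1.33 -0.   -0.1 ] op 10.9 F [-0.7 -0.6 -3.6]
tgt [ 513.3 -252.8  141.3] yaw 86.1 MOVE: 5.70 -23.27 8.62  -0.00 -0.03 7.90 rows>=5
t=12.05 cur [553.8 -16.7 227.4] yaw 94.0 j [-0.03  0.29  0.05  1.33 -0.   -0.1 ] op 10.9 F [-0.7 -0.6 -3.6]
tgt [ 513.3 -252.8   36.3] yaw 86.1 MOVE: 5.69 -23.27 19.12  -0.00 -0.03 7.90 rows>=6
```

View pics/b4.png

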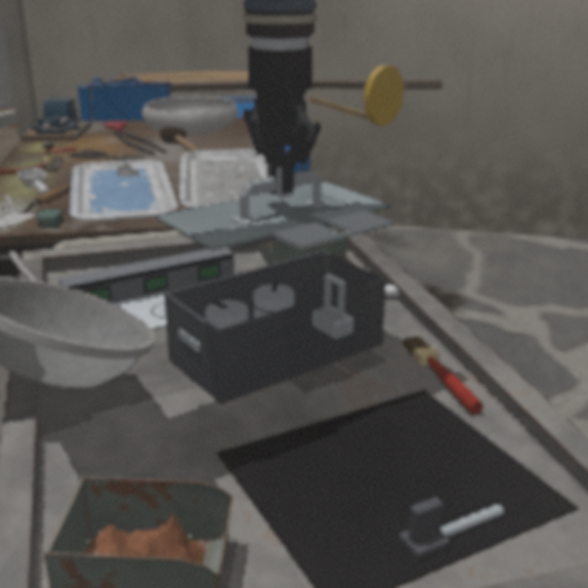

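The lid hangs level, and two tins are visible in the chest. Over to the mat.

Request:
carry_out:
  motion: "0.4 -1 0 0 0 0.5;1 -4 0 0 0 1.5;2 -8 0 0 0 3;3 -12 0 0 0 4;4 -16 0 0 0 5;5 -20 3 0 0 7;5.7 -23.3 6 0 0 7.9;5.7 -23.3 8.6 0 0 7.9;5.7 -23.3 8.6 0 0 7.9;5.7 -23.3 8.6 0 0 7.9"

```text
clock: 13.1
position: [512.9, -253.1, 141.8]
tool_rot: [[-0.998, 0.068, -0.002], [0.068, 0.998, 0.001], [0.002, 0.001, -1.0]]
force: [0.4, 0.0, -4.1]
opening: 10.6
```

Request:
carry_out:
  motion: "0 0 1 0 0 0;0 0 3 0 0 0;0 0 5 0 0 0;0 0 7 0 0 0;0 0 8 0 0 0;0 0 8 0 0 0;0 0 8 0 0 0;0 0 8 0 0 0"

```text
clock: 13.9
position: [514.5, -253.4, 63.2]
tool_rot: [[-0.998, 0.067, 0.002], [0.067, 0.998, -0.001], [-0.002, -0.001, -1.0]]
force: [-0.2, 0.3, -5.0]
opening: 10.6
```

Run:
```python
from h import *
x,y=MAT(0,34+12)
go(x,y,11+48,90-3.87)
im,d=snap("side"); crop("side",im,(180,60,460,340),2.1,"b5")
```

```text
t=13.90 cur [ 514.5 -253.4   63.2] yaw 86.1 j [-0.46  0.42 -0.19  0.95 -0.   -0.39] op 10.6 F [-0.2  0.3 -5. ]
tgt [ 513.3 -252.8   40.3] yaw 86.1 MOVE: 0.12 0.05 2.29  -0.05 0.11 0.02 rows>=0
```

View pics/b5.png

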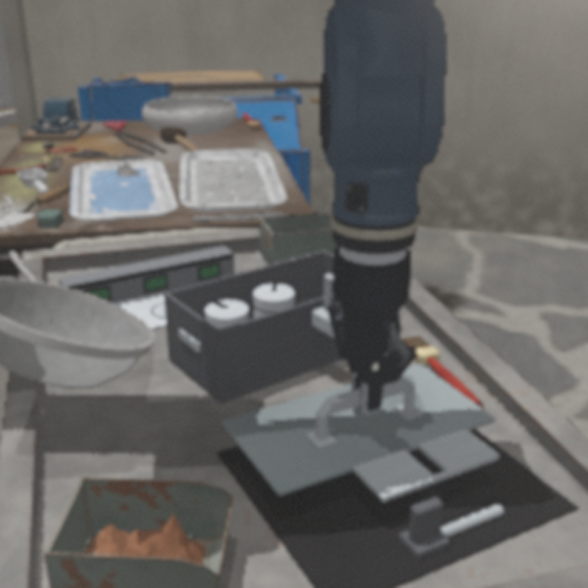

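Flange and pin are clear of each other. Lowering gently.

Request:
carry_out:
  motion: "0.1 0 0.7 0 0 0;0.1 0 1.4 0 0 0;0.1 0 1.9 0 0 0;0.1 0 2.1 0 0 0;0.1 0 2.1 0 0 0;0.1 0 2.2 0 0 0;0.1 0 2.3 0 0 0;0.1 0 2.3 0 0 0;0.1 0 2.3 0 0 0"

```text
clock: 14.85
position: [512.8, -253.2, 40.1]
tool_rot: [[-0.998, 0.067, 0.001], [0.067, 0.998, -0.001], [-0.001, -0.001, -1.0]]
force: [-3.4, 1.8, 6.7]
opening: 10.8
```

Request:
carry_out:
  motion: "0 0 0 0 0 0;0 0 0 0 0 0;0 0 0 0 0 0;0 0 -1 0 0 0;0 0 -4 0 0 0;0 0 -8 0 0 0;0 0 -13 0 0 0;0 0 -18 0 0 0;0 0 -22 0 0 0;0 0 -22 0 0 0"
  jaw: -0.2

```text
clock: 15.85
position: [514.6, -254.0, 265.8]
tool_rot: [[-0.998, 0.067, 0.009], [0.067, 0.998, -0.005], [-0.009, -0.004, -1.0]]
force: [1.2, -0.5, -0.8]
opening: 34.0
```

Run:
```python
from h import *
im,d=snap("top"); crop("top",im,(200,140,450,280),3.2,"b6"); np.savez("c1_top.npz",im=im,d=d)
im,d=snap("side"); np.savez("c1_side.npz",im=im,d=d);crop("side",im,(180,60,460,340),2.1,"b6s")
```

```text
(no output)
```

View pics/b6.png

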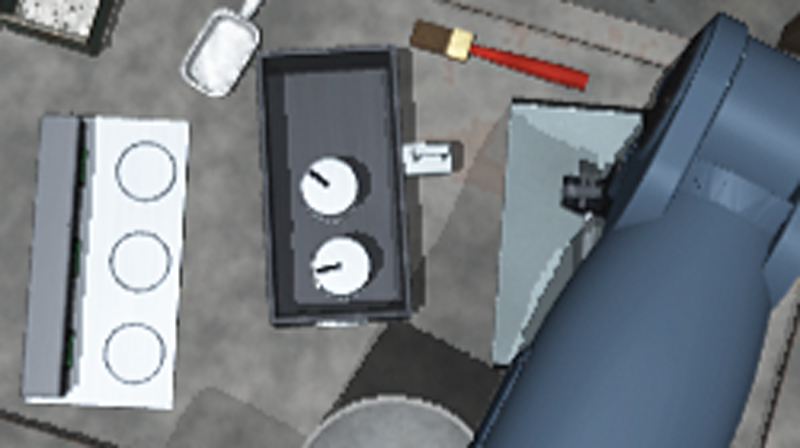

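View pics/b6s.png

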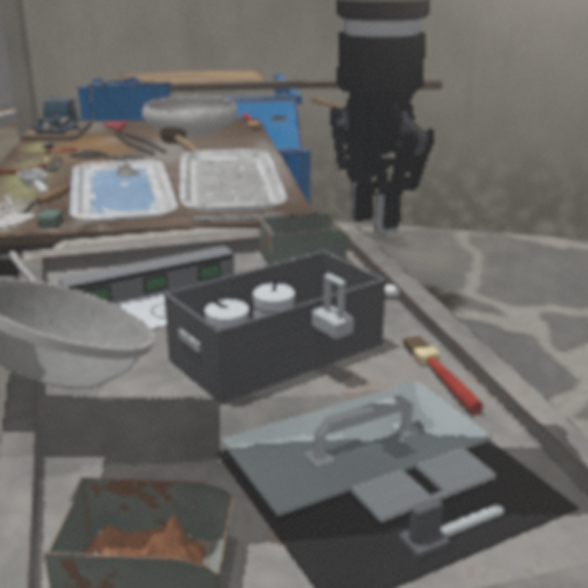

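The lid lies on the mat, clear of the pin. Two tins stand in the chest, A at crop (330,187) and B at (342,267), with ribs pointing up-left and left. Measuring both tins and refining the rings.

```bash
cat >> h.py <<'E'
def tins(im,z=90,box=(275,150,335,250),s=8,tag=None,cut=190):
    """tin tops: bright discs on plane z in image box; rib = dark pixels inside; returns centre, rib yaw"""
    x0,y0,x1,y1=box
    g=cv2.cvtColor(im,cv2.COLOR_RGB2GRAY)[y0:y1,x0:x1]
    b=cv2.resize(g,None,fx=s,fy=s,interpolation=cv2.INTER_CUBIC)
    m=(b>cut).astype(np.uint8); m=cv2.morphologyEx(m,cv2.MORPH_CLOSE,cv2.getStructuringElement(cv2.MORPH_ELLIPSE,(s,s)))
    cs,_=cv2.findContours(m,cv2.RETR_EXTERNAL,cv2.CHAIN_APPROX_NONE); out=[]
    for c in cs:
        if not 0.25<cv2.contourArea(c)/(18*s)**2*1.27<2: continue
        h=cv2.convexHull(c)
        px=lambda q:((q[0]+.5)/s-.5+x0,(q[1]+.5)/s-.5+y0)
        w=np.array([plane("top",*px(q[0]),z)[:2] for q in h]).astype(np.float32)
        (cx,cy),r=cv2.minEnclosingCircle(w); e=cv2.fitEllipse(w) if len(w)>5 else None
        mk=np.zeros_like(m); cv2.drawContours(mk,[h],-1,1,-1); mk=cv2.erode(mk,np.ones((2*s,2*s)))
        yy,xx=np.nonzero(mk); v=255-b[yy,xx].astype(float); v=np.clip(v-np.median(v)-40,0,None)
        W=np.array([plane("top",*px((x,y)),z)[:2] for x,y in zip(xx[v>0],yy[v>0])]); v=v[v>0]
        if len(v)<5: out.append((cx,cy,r,None));continue
        k=(W*v[:,None]).sum(0)/v.sum()
        ln=cv2.fitLine(W.astype(np.float32),cv2.DIST_L2,0,.01,.01).ravel()
        dirv=ln[:2]*np.sign(ln[:2]@(k-np.array(e[0])))
        print("circ",np.round((cx,cy,r),1),"ell",np.round(e[0],1),np.round(e[1],1),"rib centroid",k.round(1),"yaw via centroid %.1f"%np.degrees(np.arctan2(k[1]-e[0][1],k[0]-e[0][0])),"via line %.1f"%np.degrees(np.arctan2(dirv[1],dirv[0])))
    if tag: cv2.imwrite("pics/%s.png"%tag,np.hstack([b,m*255]))
E
python3 - <<'E'
from h import *
a=np.load("c1_top.npz");im=a["im"]
tins(im,tag="t1")
g=cv2.cvtColor(im,cv2.COLOR_RGB2GRAY)
cv2.imwrite("pics/r1.png",cv2.resize(g[170:275,205:265],None,fx=7,fy=7,interpolation=cv2.INTER_CUBIC))
# ring: dark contour pixels by blackhat
bh=cv2.morphologyEx(g,cv2.MORPH_BLACKHAT,np.ones((7,7)))
for bx,by in [(575,189),(482,192),(390,195)]:
    u,v=proj("top",[bx,by,4])[0]; yy,xx=np.mgrid[int(v)-13:int(v)+14,int(u)-13:int(u)+14]
    r=np.hypot(xx-u,yy-v); w=bh[yy,xx].astype(float)*((r>7)&(r<12)); k=w>25
    W=np.array([plane("top",x,y,4)[:2] for x,y in zip(xx[k],yy[k])]).astype(np.float32)
    A=np.c_[2*W,np.ones(len(W))]; sol=np.linalg.lstsq(A*w[k][:,None],(W**2).sum(1)*w[k],rcond=None)[0]
    print("ring",sol[:2].round(1),"R",np.sqrt(sol[2]+sol[:2]@sol[:2]).round(1),k.sum())
E
```

```text
circ [472.7 -10.8  28.8] ell [473.4 -11.3] [52.2 56.2] rib centroid [ 4.72e+02 -2.00e-01] yaw via centroid 97.1 via line 108.8
circ [550.8   0.9  26.7] ell [550.7   0.7] [52.1 53. ] rib centroid [557.9   9.9] yaw via centroid 51.9 via line 52.5
circ [578.8 -84.2  17.8] ell [578.9 -84.7] [32.4 34.2] rib centroid [581.3 -83.3] yaw via centroid 29.5 via line 91.8
ring [573.9 188.2] R 29.3 84
ring [482.2 191.1] R 29.3 90
ring [390.1 194. ] R 29.2 82
```

View pics/t1.png

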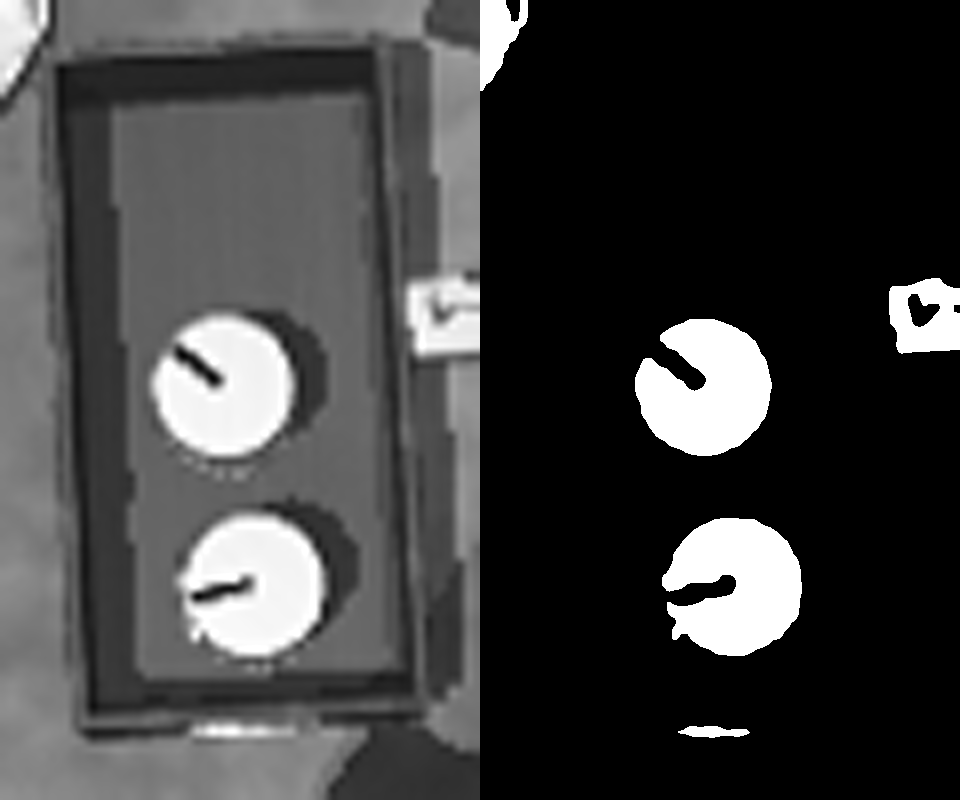

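```bash
cat >> h.py <<'E'
def tin(im,c0,z=90,s=8,cut=150):
    """circle fit on edge of bright disc at approx world c0, radius 27; rib by dark pixels"""
    u,v=proj("top",[c0[0],c0[1],z])[0]; x0,y0=int(u)-14,int(v)-14
    g=cv2.cvtColor(im,cv2.COLOR_RGB2GRAY)[y0:y0+29,x0:x0+29]
    b=cv2.resize(g,None,fx=s,fy=s,interpolation=cv2.INTER_CUBIC)
    px=lambda x,y:((x+.5)/s-.5+x0,(y+.5)/s-.5+y0)
    m=(b>cut).astype(np.uint8)
    cs,_=cv2.findContours(m,cv2.RETR_EXTERNAL,cv2.CHAIN_APPROX_NONE); c=max(cs,key=cv2.contourArea)[:,0]
    W=np.array([plane("top",*px(*q),z)[:2] for q in c]); C=np.array(c0[:2],float)
    for tol in (8,5,3,2,2,2):
        r=np.linalg.norm(W-C,axis=1); k=abs(r-np.median(r))<tol
        A=np.c_[2*W[k],np.ones(k.sum())]; so=np.linalg.lstsq(A,(W[k]**2).sum(1),rcond=None)[0]; C=so[:2]
    r=np.sqrt(so[2]+C@C)
    yy,xx=np.nonzero(b<130); V=np.array([plane("top",*px(x,y),z)[:2] for x,y in zip(xx,yy)])
    k=np.linalg.norm(V-C,axis=1)<22; V=V[k].astype(np.float32); kc=V.mean(0)
    ln=cv2.fitLine(V,cv2.DIST_L2,0,.01,.01).ravel()[:2]; ln=ln*np.sign(ln@(kc-C))
    print("tin",C.round(1),"r %.1f"%r,"rib line %.1f"%np.degrees(np.arctan2(ln[1],ln[0])),"centroid %.1f"%np.degrees(np.arctan2(*(kc-C)[::-1])),len(V), "edge pts",k.sum())
    return C
E
python3 - <<'E'
from h import *
a=np.load("c1_top.npz");im=a["im"]
tin(im,(551,1)); tin(im,(473,-11))
i=CH(0,0); 
import numpy as np
for c in [(551,1),(473,-11)]:
    d=np.array(c)-i; print("chest frame",d@np.array([.9975,.0706]),d@np.array([-.0706,.9975]))
print(robot.get_obs()["joint_pos"])
E
```

```text
tin [550.9   0.9] r 26.9 rib line 52.8 centroid 52.2 720 edge pts 720
tin [474.3 -11.8] r 27.1 rib line 105.6 centroid 100.5 699 edge pts 699
chest frame -1.3379500000000002 30.67085
chest frame -79.99015 24.20765
[-4.58507006e-01  3.11359138e-01  1.62788885e-01  1.41953282e+00
 -1.13333694e-04 -3.91025838e-01]
```

Run:
```python
from h import *
go(550.9,0.9,160,94.05,grasp=False)
```

```text
t=15.95 cur [ 513.  -253.2  260.5] yaw 86.1 j [-0.46  0.31  0.16  1.42 -0.   -0.39] op 34.2 F [ 1.   0.2 -0.9]
tgt [550.9   0.9 160. ] yaw 94.0 MOVE: -2.04 25.62 10.02  -0.07 0.14 -7.92 rows>=6
```

Request:
carry_out:
  motion: "-0.2 3 1 0 0 -1;-0.5 7 2 0 0 -2;-0.9 11 3 0 0 -3;-1.2 15 4 0 0 -5;-1.6 19 6 0 0 -6;-2 23 8 0 0 -7.9;-2 25.6 10 0 0 -7.9;-2 25.6 10 0 0 -7.9;-2 25.6 10 0 0 -7.9;-2 25.6 10 0 0 -7.9"
  jaw: 0.6

```text
clock: 16.95
position: [549.7, 0.3, 159.0]
tool_rot: [[-0.998, -0.07, -0.0], [-0.07, 0.998, -0.0], [0.0, -0.0, -1.0]]
force: [-0.6, -0.8, 0.3]
opening: 68.1
```

Run:
```python
from h import *
go(550.9,0.9,46,94.05,grasp=False)
im,d=snap("side"); crop("side",im,(180,60,460,340),2.1,"b7")
```

```text
t=16.95 cur [5.497e+02 3.000e-01 1.590e+02] yaw 94.0 j [ 0.    0.31 -0.1   1.16 -0.   -0.07] op 68.1 F [-0.6 -0.8  0.3]
tgt [550.9   0.9  46. ] yaw 94.0 MOVE: -0.12 0.06 11.30  -0.02 -0.02 -0.05 rows>=2
```

View pics/b7.png

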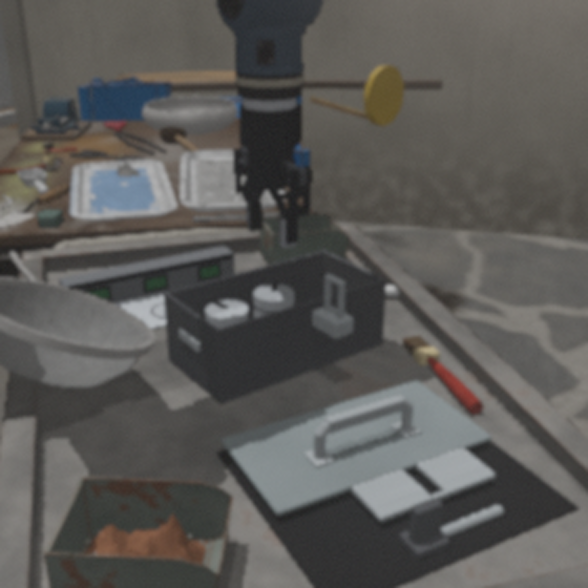

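The gripper is above tin A, the tins are where they were, and the lid and pin lie well on the mat. Descending.

Request:
carry_out:
  motion: "-0.1 0 2 0 0 0;-0.1 0 4 0 0 0;-0.1 0 6 0 0 0;-0.1 0 8 0 0 0;-0.1 0 9.5 0 0 0;-0.1 0 10.5 0 0 0;-0.1 0 11 0 0 0;-0.1 0 11 0 0 0;-0.1 0 11 0 0 0"

```text
clock: 17.9
position: [551.3, 0.6, 49.6]
tool_rot: [[-0.998, -0.07, 0.001], [-0.07, 0.998, -0.0], [-0.001, -0.0, -1.0]]
force: [0.2, -0.2, 0.4]
opening: 68.3
```

Request:
carry_out:
  motion: "0 0 0 0 0 0;0 0 0 0 0 0;0 0 0 0 0 0;0 0 0 0 0 0;0 0 0 0 0 0;0 0 0 0 0 0"
  jaw: -1

```text
clock: 18.5
position: [551.4, 0.9, 49.8]
tool_rot: [[-0.998, -0.07, 0.002], [-0.07, 0.998, -0.0], [-0.002, -0.001, -1.0]]
force: [-1.2, -1.8, 6.3]
opening: 52.9
```

Request:
carry_out:
  motion: "0 0 -0.5 0 0 0;0 0 -2 0 0 0;0 0 -4 0 0 0;0 0 -7 0 0 0;0 0 -10 0 0 0;0 0 -13 0 0 0;0 0 -13 0 0 0;0 0 -13 0 0 0"

```text
clock: 19.3
position: [550.9, 1.1, 179.0]
tool_rot: [[-0.998, -0.07, 0.001], [-0.07, 0.998, -0.0], [-0.001, -0.0, -1.0]]
force: [-1.2, 0.2, -3.8]
opening: 52.8
```

Run:
```python
from h import *
go(573.9,188.2,120,94.05+88.1-52.3,grasp=False)
im,d=snap("side"); crop("side",im,(180,60,460,340),2.1,"b8")
```

```text
t=19.30 cur [550.9   1.1 179. ] yaw 94.0 j [ 0.    0.3  -0.06  1.21 -0.   -0.07] op 52.8 F [-1.2  0.2 -3.8]
tgt [573.9 188.2 120. ] yaw 129.8 MOVE: -3.61 18.50 5.90  -0.02 0.04 -35.81 rows>=4
```

View pics/b8.png

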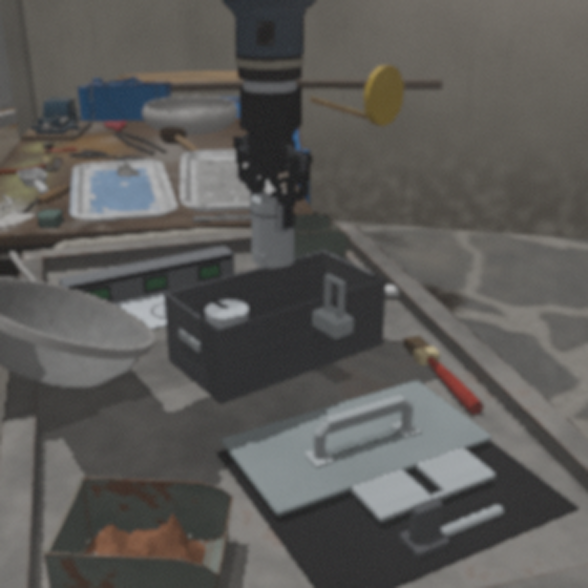

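Tin A hangs upright in the gripper, clear of the rim. Carrying it to ring 3 with the turn.

Request:
carry_out:
  motion: "-0.3 1.5 0 0 0 -3;-0.8 4.5 0 0 0 -8;-1.4 8 0 0 0 -14;-2 11.5 0 0 0 -20;-2.7 15 0 0 0 -26;-3.4 17.5 0 0 0 -31;-3.6 18.5 2 0 0 -35.8;-3.6 18.5 4 0 0 -35.8;-3.6 18.5 6 0 0 -35.8;-3.6 18.5 6 0 0 -35.8"

```text
clock: 20.35
position: [571.0, 188.3, 114.7]
tool_rot: [[-0.767, -0.642, -0.007], [-0.642, 0.767, -0.002], [0.007, 0.003, -1.0]]
force: [0.3, -1.3, -2.7]
opening: 52.6
```

Request:
carry_out:
  motion: "0 0 1.5 0 0 0;0 0 3 0 0 0;0 0 4 0 0 0;0 0 5 0 0 0;0 0 5 0 0 0;0 0 5 0 0 0;0 0 5 0 0 0"

```text
clock: 21.05
position: [574.1, 188.3, 69.6]
tool_rot: [[-0.768, -0.641, 0.001], [-0.641, 0.768, 0.0], [-0.001, -0.0, -1.0]]
force: [0.2, 0.2, -2.9]
opening: 52.8
```

Run:
```python
from h import *
go(573.9,188.2,48,94.05+88.1-52.3,grasp=False)
im,d=snap("side"); crop("side",im,(180,110,350,260),4.5,"b9")
```

```text
t=21.05 cur [574.1 188.3  69.6] yaw 129.8 j [ 0.32  0.46 -0.1   1.   -0.   -0.38] op 52.8 F [ 0.2  0.2 -2.9]
tgt [573.9 188.2  48. ] yaw 129.8 MOVE: 0.03 0.01 2.16  -0.02 0.05 -0.01 rows>=0
```

View pics/b9.png

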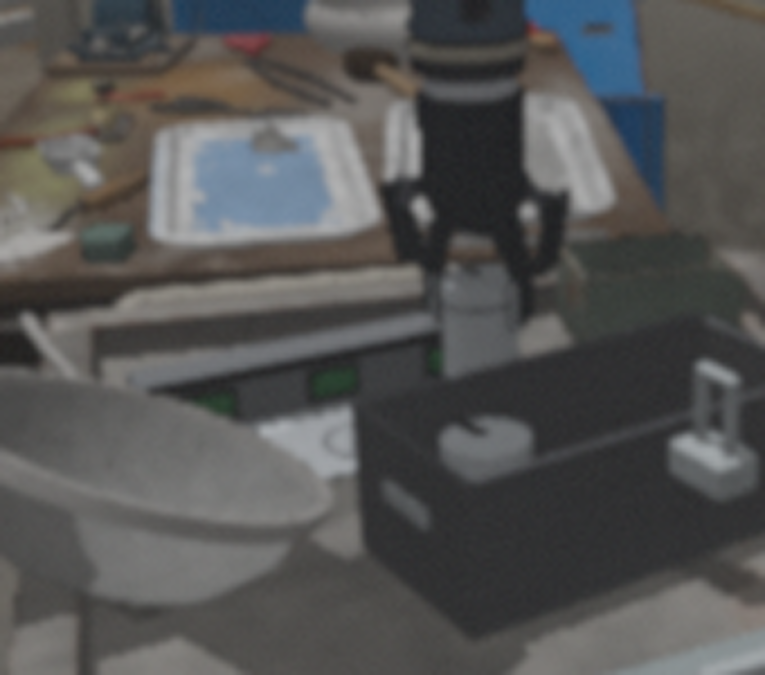

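Request:
carry_out:
  motion: "0 0 0.7 0 0 0;0 0 1.3 0 0 0;0 0 1.8 0 0 0;0 0 2 0 0 0;0 0 2.1 0 0 0;0 0 2.2 0 0 0;0 0 2.2 0 0 0;0 0 2.2 0 0 0"

```text
clock: 21.9
position: [573.3, 188.0, 47.8]
tool_rot: [[-0.768, -0.641, -0.0], [-0.641, 0.768, -0.0], [0.0, 0.0, -1.0]]
force: [-4.6, -0.9, 7.0]
opening: 52.6
```

Request:
carry_out:
  motion: "0 0 0 0 0 0;0 0 0 0 0 0;0 0 0 0 0 0;0 0 0 0 0 0"
  jaw: 0.6

```text
clock: 22.3
position: [573.9, 188.2, 46.9]
tool_rot: [[-0.768, -0.641, 0.0], [-0.641, 0.768, 0.0], [-0.0, -0.0, -1.0]]
force: [0.2, 0.3, 0.4]
opening: 68.4
```

Request:
carry_out:
  motion: "0 0 -1 0 0 0;0 0 -3 0 0 0;0 0 -6 0 0 0;0 0 -10 0 0 0;0 0 -13 0 0 0;0 0 -14 0 0 0;0 0 -14 0 0 0"

```text
clock: 23.0
position: [574.6, 188.4, 188.9]
tool_rot: [[-0.768, -0.641, 0.003], [-0.641, 0.768, 0.001], [-0.003, -0.001, -1.0]]
force: [0.3, -0.3, -0.3]
opening: 68.3
```

Run:
```python
from h import *
go(520,-160,220,94,grasp=False)
```

```text
t=23.00 cur [574.6 188.4 188.9] yaw 129.8 j [ 0.32  0.39  0.1   1.27 -0.   -0.38] op 68.3 F [ 0.3 -0.3 -0.3]
tgt [ 520 -160  220] yaw 94.0 MOVE: 26.50 -23.27 -3.16  -0.02 0.20 35.83 rows>=7
```

Request:
carry_out:
  motion: "2 -2 -1 0 0 3;6 -5 -3 0 0 8;10 -8.5 -3 0 0 14;14 -12 -3 0 0 20;18 -15.5 -3 0 0 25;22 -19 -3 0 0 30;26.5 -23.3 -3.2 0 0 35.8;26.5 -23.3 -3.2 0 0 35.8;26.5 -23.3 -3.2 0 0 35.8"

```text
clock: 23.9
position: [518.2, -163.7, 217.3]
tool_rot: [[-0.998, -0.066, -0.002], [-0.066, 0.998, -0.0], [0.002, 0.0, -1.0]]
force: [-0.6, 0.6, -1.3]
opening: 68.1
```

Run:
```python
from h import *
im,d=snap("top"); crop("top",im,(200,140,450,280),3.2,"b10"); np.savez("c2_top.npz",im=im,d=d)
tin(im,(574,188),88); tin(im,(474,-12),90)
```

```text
tin [574.4 190. ] r 45.3 rib line 88.6 centroid 95.2 825 edge pts 825
tin [474.4 -11.5] r 27.0 rib line 105.6 centroid 101.4 686 edge pts 686
```

View pics/b10.png

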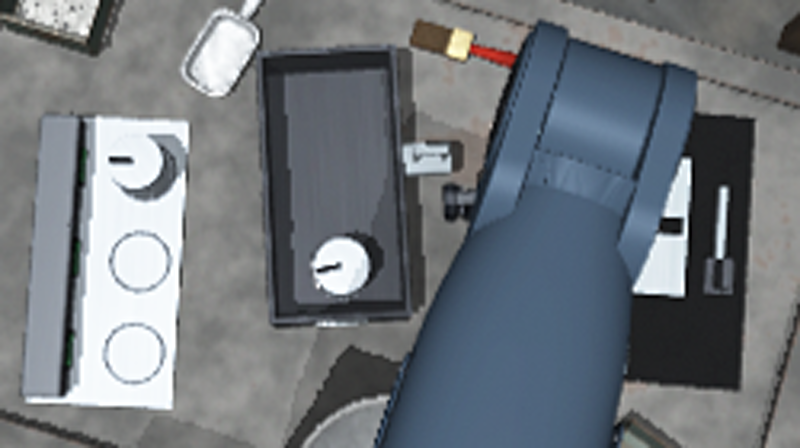

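```bash
cat >> h.py <<'E'
def tindepth(d,c0,z=88):
    P=cloud("top",d); u,v=proj("top",[c0[0],c0[1],z])[0]; u,v=int(round(u)),int(round(v))
    s=P[v-20:v+21,u-20:u+21]; k=(abs(s[...,2]-z)<14)
    m=k.astype(np.uint8); n,l,st,ce=cv2.connectedComponentsWithStats(m); i=1+np.argmax(st[1:,4])
    w=np.array([plane("top",x+u-20,y+v-20,z)[:2] for y,x in zip(*np.nonzero(l==i))])
    print("depth tin centre",w.mean(0).round(1),"mid",((w.min(0)+w.max(0))/2).round(1),"ext",np.ptp(w,axis=0).round(1),"area r %.1f"%np.sqrt(len(w)*9.15/np.pi))
E
python3 - <<'E'
from h import *
a=np.load("c2_top.npz"); tindepth(a["d"],(574,188)); tindepth(a["d"],(474.4,-12),90)
crop("top",a["im"],(205,170,265,215),12,"b10z")
E
```

```text
depth tin centre [571.3 187.3] mid [570.8 186.1] ext [53.1 52.7] area r 26.5
depth tin centre [473.2 -12.6] mid [472.1 -13. ] ext [52.2 52.2] area r 26.5
```

View pics/b10z.png

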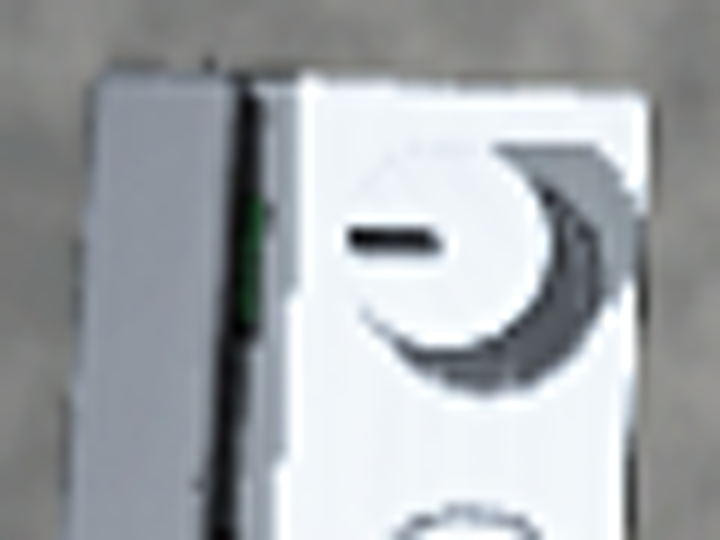

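Tin A stands on ring 3 about 1.5 mm off centre, with its rib at 88.6° against 88.1° wanted. Next is tin B at (474.4,-11.6).

Run:
```python
from h import *
go(474.4,-11.7,160,94.05,grasp=False)
```

```text
t=23.95 cur [ 518.4 -162.   217.4] yaw 93.8 j [-0.3   0.28  0.    1.3  -0.   -0.37] op 67.9 F [ 0.1 -0.3  0.1]
tgt [474.4 -11.7 160. ] yaw 94.0 MOVE: 3.37 15.29 5.76  0.05 -0.13 -0.20 rows>=3
```

Request:
carry_out:
  motion: "0.5 2 1 0 0 0;1.2 5 2 0 0 -0.2;2 9 3 0 0 -0.2;2.8 12.5 4 0 0 -0.2;3.3 15 5.5 0 0 -0.2;3.3 15 5.7 0 0 -0.2;3.3 15 5.7 0 0 -0.2;3.3 15 5.7 0 0 -0.2;3.3 15 5.7 0 0 -0.2"

```text
clock: 24.85
position: [476.4, -13.6, 162.1]
tool_rot: [[-0.997, -0.073, 0.0], [-0.073, 0.997, -0.0], [-0.0, -0.0, -1.0]]
force: [0.1, 0.3, 0.7]
opening: 68.2
```

Run:
```python
from h import *
go(474.4,-11.7,48,94.05,grasp=False)
im,d=snap("side"); crop("side",im,(180,60,460,340),2.1,"b11")
```

```text
t=24.85 cur [476.4 -13.6 162.1] yaw 94.2 j [-0.03  0.19 -0.26  1.12 -0.   -0.1 ] op 68.2 F [0.1 0.3 0.7]
tgt [474.4 -11.7  48. ] yaw 94.0 MOVE: 0.19 0.21 11.41  -0.01 0.02 0.15 rows>=2
```

View pics/b11.png

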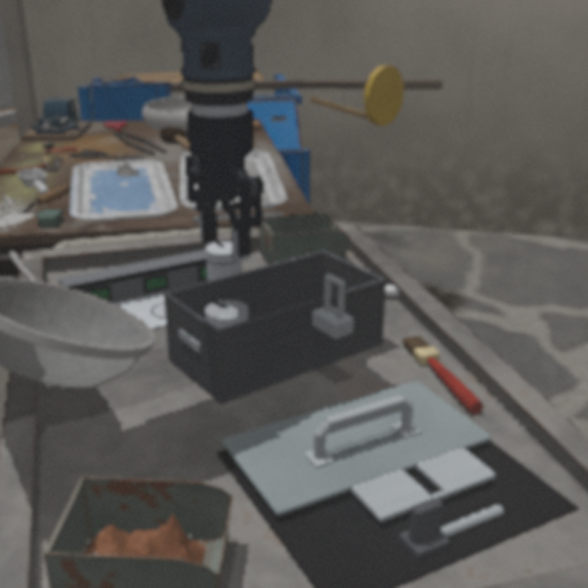

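Request:
carry_out:
  motion: "0.1 0.1 2 0 0 0;0.2 0.2 4 0 0 0;0.2 0.2 6 0 0 0;0.2 0.2 8 0 0 0;0.2 0.2 9.5 0 0 0;0.2 0.2 10.7 0 0 0;0.2 0.2 11.2 0 0 0;0.2 0.2 11.2 0 0 0;0.2 0.2 11.2 0 0 0"

```text
clock: 25.8
position: [474.3, -11.6, 50.4]
tool_rot: [[-0.997, -0.073, 0.001], [-0.073, 0.997, -0.0], [-0.001, -0.0, -1.0]]
force: [-0.3, 0.2, -0.5]
opening: 68.4
```

Request:
carry_out:
  motion: "0 0 0 0 0 0;0 0 0 0 0 0;0 0 0 0 0 0;0 0 0 0 0 0;0 0 0 0 0 0;0 0 0 0 0 0"
  jaw: -1

```text
clock: 26.4
position: [474.4, -11.5, 50.8]
tool_rot: [[-0.997, -0.074, 0.001], [-0.074, 0.997, -0.0], [-0.001, -0.0, -1.0]]
force: [-0.9, -1.8, 5.6]
opening: 53.0
```

Request:
carry_out:
  motion: "0 0 -0.5 0 0 0;0 0 -2 0 0 0;0 0 -4 0 0 0;0 0 -7 0 0 0;0 0 -10 0 0 0;0 0 -13 0 0 0;0 0 -13 0 0 0;0 0 -13 0 0 0"

```text
clock: 27.2
position: [473.9, -11.3, 180.0]
tool_rot: [[-0.997, -0.074, 0.001], [-0.074, 0.997, -0.0], [-0.001, -0.0, -1.0]]
force: [0.2, -0.6, -4.2]
opening: 53.4
```

Run:
```python
from h import *
go(390.1,194,120,94.05+88.1-105,grasp=False)
im,d=snap("side"); crop("side",im,(180,60,460,340),2.1,"b12")
```

```text
t=27.20 cur [473.9 -11.3 180. ] yaw 94.2 j [-0.02  0.18 -0.23  1.17 -0.   -0.1 ] op 53.4 F [ 0.2 -0.6 -4.2]
tgt [390.1 194.  120. ] yaw 77.1 MOVE: 6.84 21.09 6.00  0.00 0.04 17.09 rows>=5
```

View pics/b12.png

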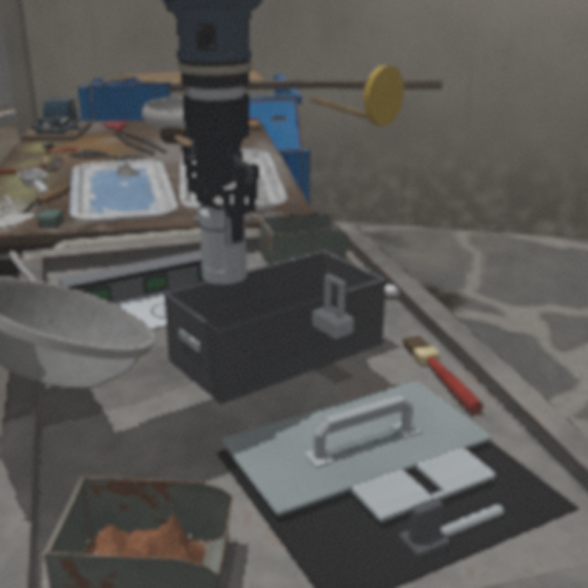

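Tin B is lifted clear. To ring 1.

Request:
carry_out:
  motion: "0.5 2 0 0 0 2;1.5 5 0 0 0 4;2.7 8.5 0 0 0 7;3.9 12 0 0 0 10;5 15.5 0 0 0 13;6.2 19 0 0 0 15;6.8 21.1 2 0 0 17;6.8 21.1 4 0 0 17;6.8 21.1 6 0 0 17;6.8 21.1 6 0 0 17"

```text
clock: 28.25
position: [387.7, 193.0, 116.6]
tool_rot: [[-0.975, 0.22, -0.006], [0.22, 0.975, -0.003], [0.005, -0.004, -1.0]]
force: [-0.3, -0.6, -3.6]
opening: 52.9
```

Request:
carry_out:
  motion: "0 0 1.5 0 0 0;0 0 3 0 0 0;0 0 4 0 0 0;0 0 5 0 0 0;0 0 5 0 0 0;0 0 5 0 0 0;0 0 5 0 0 0"

```text
clock: 28.95
position: [390.9, 194.2, 70.4]
tool_rot: [[-0.975, 0.221, 0.001], [0.221, 0.975, 0.0], [-0.001, 0.0, -1.0]]
force: [0.4, 0.2, -3.5]
opening: 52.5
```

Run:
```python
from h import *
go(390.1,194,49,94.05+88.1-105,grasp=False)
im,d=snap("side"); crop("side",im,(180,110,350,260),4.5,"b13")
```

```text
t=28.95 cur [390.9 194.2  70.4] yaw 77.2 j [ 0.46  0.21 -0.5   0.86 -0.    0.68] op 52.5 F [ 0.4  0.2 -3.5]
tgt [390.1 194.   49. ] yaw 77.1 MOVE: 0.07 -0.04 2.14  0.03 0.04 0.08 rows>=0
```

View pics/b13.png

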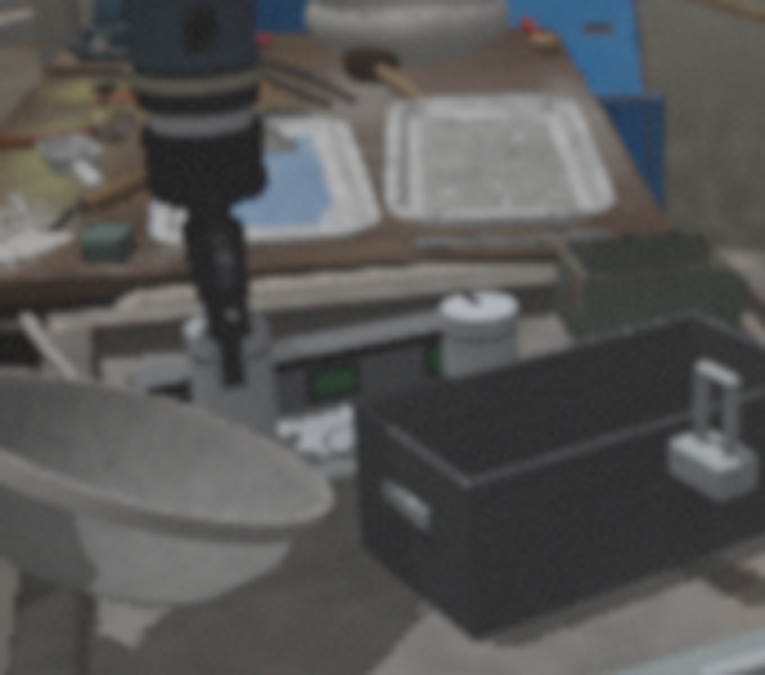

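Request:
carry_out:
  motion: "0 0 0.7 0 0 0;0 0 1.3 0 0 0;0 0 1.8 0 0 0;0 0 2 0 0 0;0 0 2.1 0 0 0;0 0 2.2 0 0 0;0 0 2.2 0 0 0;0 0 2.2 0 0 0"

```text
clock: 29.8
position: [390.2, 193.8, 48.8]
tool_rot: [[-0.975, 0.221, 0.0], [0.221, 0.975, -0.0], [-0.0, -0.0, -1.0]]
force: [-4.9, -2.7, 13.8]
opening: 52.9
```

Request:
carry_out:
  motion: "0 0 0 0 0 0;0 0 0 0 0 0;0 0 0 0 0 0;0 0 0 0 0 0"
  jaw: 0.6

```text
clock: 30.2
position: [390.6, 194.1, 47.9]
tool_rot: [[-0.975, 0.221, 0.0], [0.221, 0.975, -0.0], [-0.0, -0.0, -1.0]]
force: [0.2, -0.6, 0.3]
opening: 68.5
```

Request:
carry_out:
  motion: "0 0 -1 0 0 0;0 0 -3 0 0 0;0 0 -6 0 0 0;0 0 -10 0 0 0;0 0 -14 0 0 0;0 0 -17 0 0 0;0 0 -17 0 0 0"

```text
clock: 30.9
position: [392.3, 195.0, 222.4]
tool_rot: [[-0.975, 0.221, 0.006], [0.221, 0.975, 0.003], [-0.006, 0.004, -1.0]]
force: [-0.1, -0.1, 0.1]
opening: 68.6
```

Run:
```python
from h import *
x,y=MAT(1.5,34+12); print(x,y)
go(x,y,220,90-3.87,grasp=False)
```

```text
514.801252806744 -252.90613062200975
t=30.90 cur [392.3 195.  222.4] yaw 77.2 j [ 0.46  0.09 -0.22  1.25 -0.    0.68] op 68.6 F [-0.1 -0.1  0.1]
tgt [ 514.8 -252.9  220. ] yaw 86.1 MOVE: -21.84 -40.97 0.18  0.23 0.34 -8.89 rows>=9
```

Request:
carry_out:
  motion: "-2 -4 0 0 0 -1;-4 -8 0 0 0 -2;-6.5 -12.5 0 0 0 -3;-9 -17 0 0 0 -4;-11.5 -21.5 0 0 0 -5;-14 -26 0 0 0 -6;-16.5 -31 0 0 0 -7;-19 -35.5 0 0 0 -8;-21.6 -41 0 0 0 -8.9;-21.6 -41 0 0 0 -8.9"
  jaw: 0

```text
clock: 31.9
position: [510.6, -257.2, 217.1]
tool_rot: [[-0.998, 0.069, -0.001], [0.069, 0.998, -0.0], [0.001, -0.0, -1.0]]
force: [0.4, 0.0, 0.8]
opening: 43.1
```

Run:
```python
from h import *
im,d=snap("top"); crop("top",im,(200,140,450,280),3.2,"b14"); np.savez("c3_top.npz",im=im,d=d)
tin(im,(574,188),88); tindepth(d,(574,188)); tin(im,(390,194),88); tindepth(d,(390,194))
crop("top",im,(205,170,265,275),7,"b14z")
im,d=snap("side"); crop("side",im,(180,60,460,340),2.1,"b14s")
go(512.8,-253.2,40,90-3.87,grasp=False)
```

```text
tin [574.2 189.9] r 45.1 rib line 88.6 centroid 93.9 833 edge pts 833
depth tin centre [571.1 187.3] mid [570.8 186.2] ext [53.  52.6] area r 26.6
tin [390.6 195.7] r 45.5 rib line 83.5 centroid 84.2 767 edge pts 767
depth tin centre [389.5 191.4] mid [389.6 190.6] ext [51.6 54.8] area r 27.1
t=32.00 cur [ 510.5 -256.6  216.7] yaw 85.9 j [-0.47  0.32  0.07  1.32 -0.   -0.39] op 42.4 F [0.2 0.1 0.2]
tgt [ 512.8 -253.2   40. ] yaw 86.1 MOVE: -0.22 0.36 17.67  -0.01 -0.07 -0.20 rows>=4
```

View pics/b14.png

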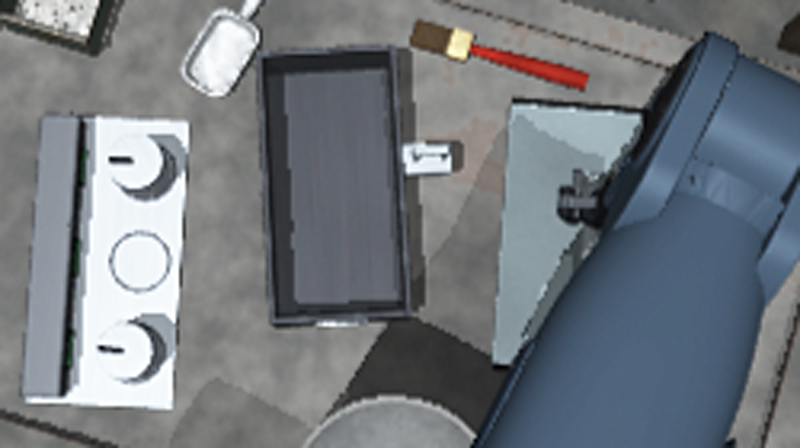

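View pics/b14s.png

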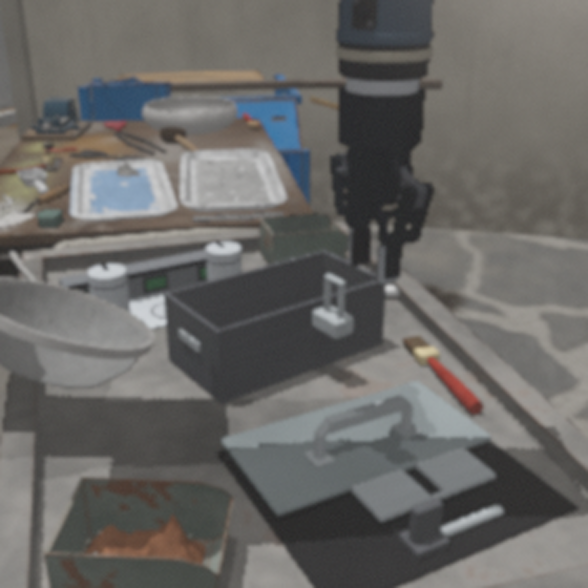

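View pics/b14z.png

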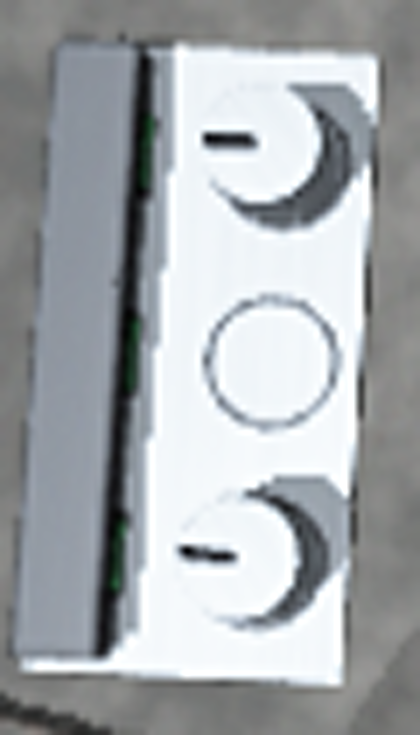

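Both tins stand on rings 3 and 1, about 1.5–2 mm off centre, with ribs at 88.6° and 83.5° against 88.1°. That is well inside 10 mm. Now the lid.

Request:
carry_out:
  motion: "-0.2 0.1 3 0 0 0;-0.2 0.2 6 0 0 0;-0.2 0.2 9 0 0 0;-0.2 0.2 11 0 0 0;-0.2 0.2 12 0 0 0;-0.2 0.2 12 0 0 0;-0.2 0.2 12 0 0 0"

```text
clock: 32.7
position: [513.0, -251.5, 98.7]
tool_rot: [[-0.998, 0.067, 0.001], [0.067, 0.998, -0.0], [-0.001, -0.0, -1.0]]
force: [-0.5, -0.2, -0.1]
opening: 42.5
```

Run:
```python
from h import *
go(512.8,-253.2,40,90-3.87,grasp=False)
```

```text
t=32.70 cur [ 513.  -251.5   98.7] yaw 86.2 j [-0.46  0.39 -0.15  1.04 -0.   -0.39] op 42.5 F [-0.5 -0.2 -0.1]
tgt [ 512.8 -253.2   40. ] yaw 86.1 MOVE: 0.01 -0.17 5.87  -0.02 0.04 0.03 rows>=1
```

Request:
carry_out:
  motion: "0 -0.2 2 0 0 0;0 -0.2 4 0 0 0;0 -0.2 5.2 0 0 0;0 -0.2 5.7 0 0 0;0 -0.2 5.7 0 0 0;0 -0.2 5.7 0 0 0"

```text
clock: 33.3
position: [513.1, -254.0, 41.8]
tool_rot: [[-0.998, 0.067, 0.001], [0.067, 0.998, -0.001], [-0.001, -0.001, -1.0]]
force: [-0.2, -0.5, 1.0]
opening: 43.1
```

Request:
carry_out:
  motion: "0 0 0 0 0 0;0 0 0 0 0 0;0 0 0 0 0 0;0 0 0 0 0 0;0 0 0 0 0 0;0 0 0 0 0 0;0 0 0 0 0 0"
  jaw: -1

```text
clock: 34.0
position: [512.9, -253.8, 41.7]
tool_rot: [[-0.998, 0.067, 0.001], [0.067, 0.998, -0.001], [-0.001, -0.0, -1.0]]
force: [-0.1, 0.4, 6.2]
opening: 10.8
```

Request:
carry_out:
  motion: "0 0 -0.3 0 0 0;0 0 -1 0 0 0;0 0 -3 0 0 0;0 0 -6 0 0 0;0 0 -10 0 0 0;0 0 -14 0 0 0;0 0 -18 0 0 0;0 0 -19 0 0 0;0 0 -19 0 0 0;0 0 -19 0 0 0"

```text
clock: 35.0
position: [511.8, -253.3, 229.3]
tool_rot: [[-0.998, 0.067, -0.002], [0.067, 0.998, 0.001], [0.002, 0.001, -1.0]]
force: [-0.3, -0.8, -4.6]
opening: 10.5
```

Run:
```python
from h import *
go(554.7,-16.9,195,90+CHY,grasp=False)
im,d=snap("side"); crop("side",im,(180,60,460,340),2.1,"b15")
im,d=snap("top");np.savez("c4_top.npz",im=im,d=d); crop("top",im,(200,140,450,280),3.2,"b15t")
```

```text
t=35.00 cur [ 511.8 -253.3  229.3] yaw 86.1 j [-0.46  0.32  0.1   1.35 -0.   -0.39] op 10.5 F [-0.3 -0.8 -4.6]
tgt [554.7 -16.9 195. ] yaw 94.0 MOVE: -2.69 23.88 3.44  0.05 -0.12 -7.92 rows>=5
```

View pics/b15.png

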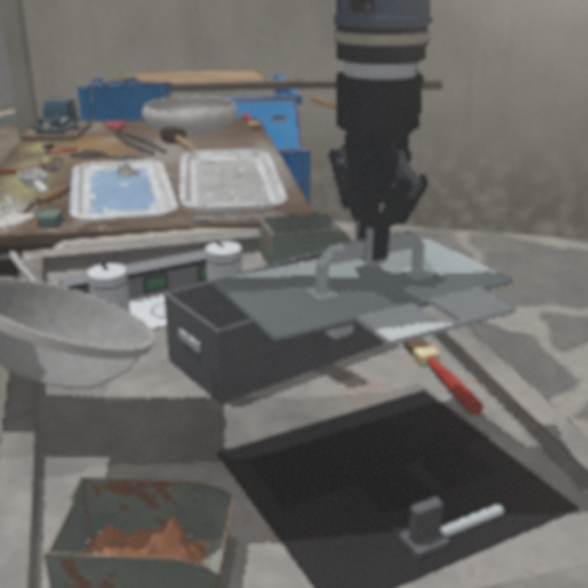

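View pics/b15t.png

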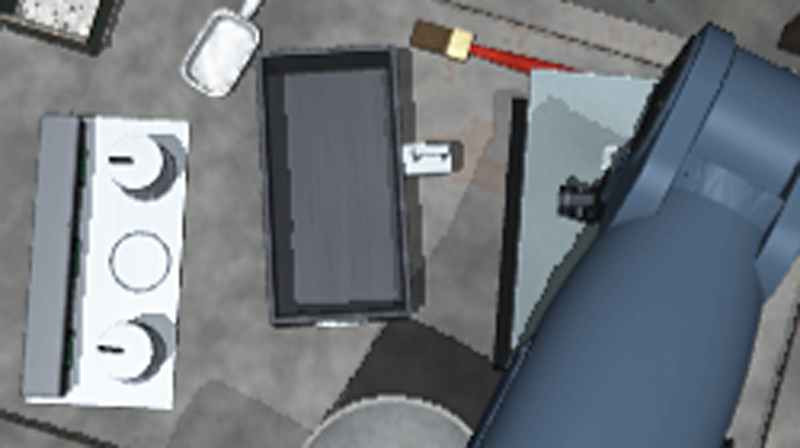

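The lid is gripped level and the tins are unchanged. Carrying it over the chest.

Request:
carry_out:
  motion: "-0.2 1 0 0 0 -0.5;-0.5 4 0 0 0 -1.5;-1 8 0 0 0 -3;-1.5 12 0 0 0 -4;-2 16 0 0 0 -5.5;-2.4 20 0 0 0 -7;-2.6 23 1 0 0 -7.9;-2.6 23.8 2 0 0 -7.9;-2.6 23.8 3.4 0 0 -7.9;-2.6 23.8 3.4 0 0 -7.9"

```text
clock: 36.1
position: [552.9, -17.4, 194.4]
tool_rot: [[-0.997, -0.071, -0.005], [-0.071, 0.997, -0.0], [0.005, 0.0, -1.0]]
force: [-0.6, -0.6, -4.8]
opening: 10.7
```

Request:
carry_out:
  motion: "0 0 0 0 0 0;0 0 0 0 0 0;0 0 0 0 0 0"

```text
clock: 36.4
position: [554.8, -18.4, 197.5]
tool_rot: [[-0.998, -0.07, 0.001], [-0.07, 0.998, -0.0], [-0.001, -0.0, -1.0]]
force: [0.6, -0.4, -3.7]
opening: 10.6
```

Run:
```python
from h import *
go(554.7,-16.9,140,90+CHY,grasp=False)
im,d=snap("side"); crop("side",im,(230,110,400,260),4.5,"b16")
```

```text
t=36.40 cur [554.8 -18.4 197.5] yaw 94.0 j [-0.03  0.3  -0.01  1.26 -0.   -0.1 ] op 10.6 F [ 0.6 -0.4 -3.7]
tgt [554.7 -16.9 140. ] yaw 94.0 MOVE: 0.00 0.16 5.75  -0.01 0.05 -0.06 rows>=1
```

View pics/b16.png

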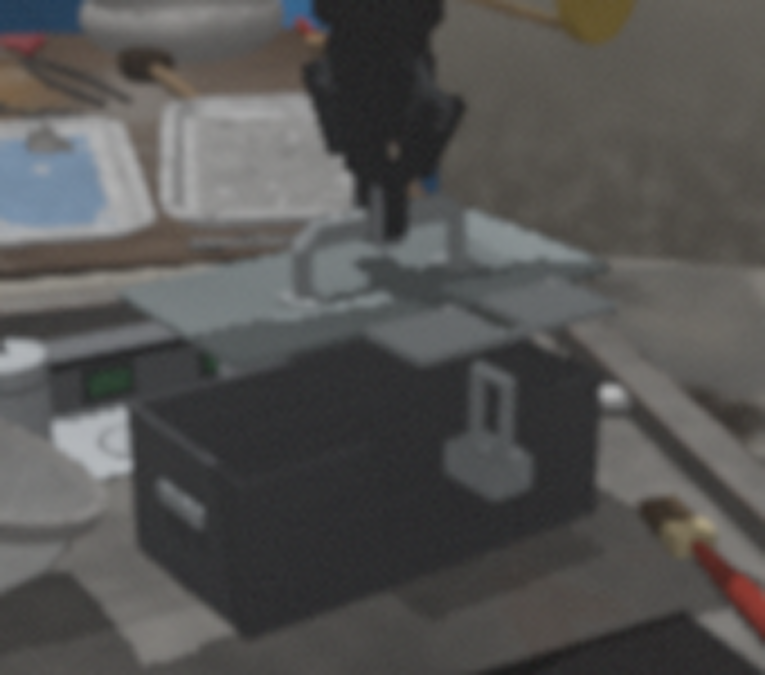

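The slot stands above the staple. Lowering slowly.

Request:
carry_out:
  motion: "0 0.1 0.5 0 0 0;0 0.15 1.2 0 0 0;0 0.15 2 0 0 0;0 0.15 2.8 0 0 0;0 0.15 3.6 0 0 0;0 0.15 4.4 0 0 0;0 0.15 5 0 0 0;0 0.15 5.3 0 0 0;0 0.15 5.3 0 0 0;0 0.15 5.3 0 0 0"

```text
clock: 37.45
position: [554.6, -16.5, 144.1]
tool_rot: [[-0.998, -0.07, 0.0], [-0.07, 0.998, -0.0], [-0.0, -0.0, -1.0]]
force: [-0.4, -0.1, -4.1]
opening: 10.9
```

Run:
```python
from h import *
go(554.7,-16.9,130.6,90+CHY,grasp=False)
im,d=snap("side"); crop("side",im,(230,110,400,260),4.5,"b17")
```

```text
t=37.45 cur [554.6 -16.5 144.1] yaw 94.0 j [-0.03  0.33 -0.11  1.13 -0.   -0.1 ] op 10.9 F [-0.4 -0.1 -4.1]
tgt [554.7 -16.9 130.6] yaw 94.0 MOVE: -0.01 -0.04 1.35  -0.01 0.02 -0.02 rows>=0
```

View pics/b17.png

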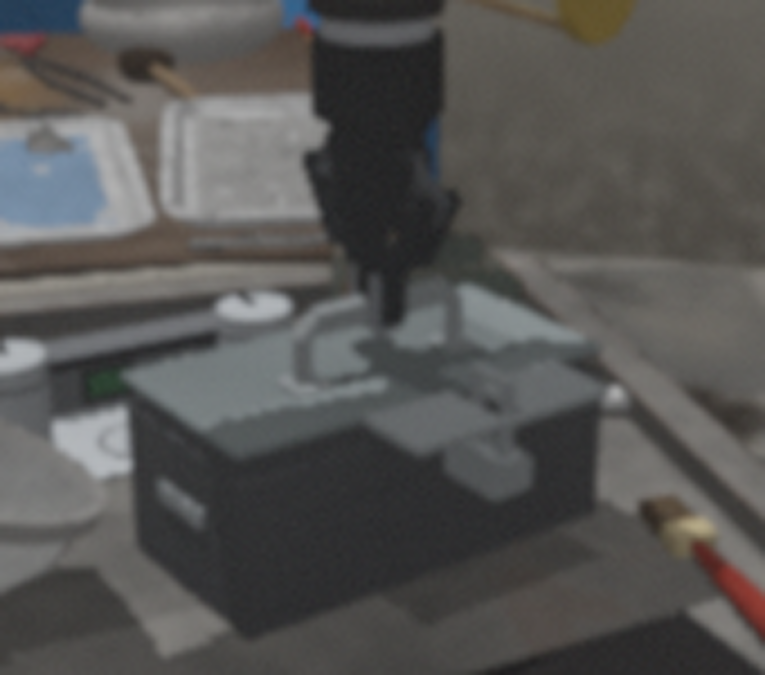

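Request:
carry_out:
  motion: "0 -0.03 0.4 0 0 0;0 -0.03 0.7 0 0 0;0 -0.03 0.9 0 0 0;0 -0.03 1.1 0 0 0;0 -0.03 1.2 0 0 0;0 -0.03 1.3 0 0 0;0 -0.03 1.4 0 0 0;0 -0.03 1.4 0 0 0;0 -0.03 1.4 0 0 0"

```text
clock: 38.4
position: [554.4, -16.8, 130.7]
tool_rot: [[-0.998, -0.07, 0.001], [-0.07, 0.998, -0.0], [-0.001, -0.0, -1.0]]
force: [-3.0, 0.2, 6.1]
opening: 10.7
```

Seating contact came at the expected height (130.7). Releasing and going up.

Request:
carry_out:
  motion: "0 0 0 0 0 0;0 0 0 0 0 0;0 0 0 0 0 0;0 0 -1 0 0 0;0 0 -4 0 0 0;0 0 -7 0 0 0;0 0 -10 0 0 0;0 0 -10 0 0 0;0 0 -10 0 0 0"
  jaw: -0.2

```text
clock: 39.3
position: [554.9, -16.8, 230.9]
tool_rot: [[-0.998, -0.07, 0.002], [-0.07, 0.998, -0.0], [-0.002, -0.0, -1.0]]
force: [-0.1, -0.1, -0.2]
opening: 34.0
```

Run:
```python
from h import *
go(477.9,-392.7,140,90-3.87,grasp=False)
im,d=snap("side"); crop("side",im,(180,60,460,340),2.1,"b18")
```

```text
t=39.30 cur [554.9 -16.8 230.9] yaw 94.0 j [-0.03  0.29  0.06  1.34 -0.   -0.1 ] op 34.0 F [-0.1 -0.1 -0.2]
tgt [ 477.9 -392.7  140. ] yaw 86.1 MOVE: 10.35 -36.95 9.08  -0.01 0.11 7.90 rows>=8
```

View pics/b18.png

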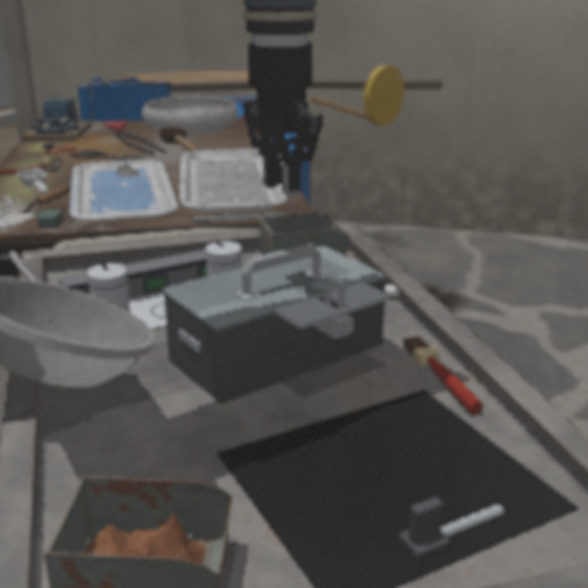

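The lid is back on the chest, flush all round. Fetching the pin.

Request:
carry_out:
  motion: "0.8 -3 0 0 0 0.5;2 -7 0 0 0 1.5;3.2 -11.5 0 0 0 2.5;4.5 -16 0 0 0 3.5;5.8 -20.5 1 0 0 4.5;7 -25 3 0 0 5.5;8.3 -29.5 5 0 0 6.5;9.5 -34 7 0 0 7.9;10.3 -37 9 0 0 7.9;10.3 -37 9 0 0 7.9"

```text
clock: 40.35
position: [474.7, -395.6, 135.3]
tool_rot: [[-0.997, 0.072, -0.005], [0.072, 0.997, 0.003], [0.005, 0.003, -1.0]]
force: [-0.1, 0.7, -0.0]
opening: 34.2
```

Request:
carry_out:
  motion: "0 0 0.5 0 0 0;0 0 2 0 0 0;0 0 3 0 0 0;0 0 3 0 0 0;0 0 3 0 0 0"

```text
clock: 40.85
position: [478.0, -392.4, 110.2]
tool_rot: [[-0.998, 0.066, -0.0], [0.066, 0.998, 0.0], [0.0, 0.0, -1.0]]
force: [1.0, -0.6, 0.1]
opening: 34.4
```

Run:
```python
from h import *
go(477.9,-392.7,19,86.05,grasp=False)
im,d=snap("side"); crop("side",im,(300,140,470,340),3,"b19")
```

```text
t=40.85 cur [ 478.  -392.4  110.2] yaw 86.2 j [-0.69  0.46 -0.    1.11 -0.   -0.62] op 34.4 F [ 1.  -0.6  0.1]
tgt [ 477.9 -392.7   19. ] yaw 86.0 MOVE: 0.01 -0.04 9.12  0.00 -0.00 0.15 rows>=2
```

View pics/b19.png

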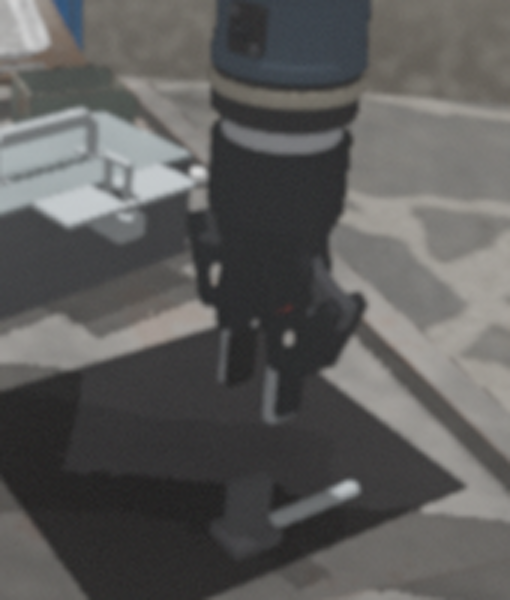

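Request:
carry_out:
  motion: "0 0 2 0 0 0.1;0 0 4 0 0 0.1;0 0 6 0 0 0.1;0 0 7.8 0 0 0.1;0 0 8.6 0 0 0.1;0 0 9 0 0 0.1;0 0 9 0 0 0.1;0 0 9 0 0 0.1"

```text
clock: 41.7
position: [478.2, -393.5, 20.9]
tool_rot: [[-0.998, 0.069, 0.001], [0.069, 0.998, -0.001], [-0.001, -0.001, -1.0]]
force: [0.4, 0.2, 0.3]
opening: 34.0
```

Request:
carry_out:
  motion: "0 0 0 0 0 0;0 0 0 0 0 0;0 0 0 0 0 0;0 0 0 0 0 0;0 0 0 0 0 0;0 0 0 0 0 0;0 0 0 0 0 0"
  jaw: -1

```text
clock: 42.4
position: [478.1, -393.5, 20.8]
tool_rot: [[-0.998, 0.069, 0.001], [0.069, 0.998, -0.001], [-0.001, -0.001, -1.0]]
force: [-0.3, 0.8, 7.1]
opening: 11.0
```

Request:
carry_out:
  motion: "0 0 -0.5 0 0 0;0 0 -2 0 0 0;0 0 -5 0 0 0;0 0 -9 0 0 0;0 0 -13 0 0 0;0 0 -16 0 0 0;0 0 -18 0 0 0;0 0 -18 0 0 0;0 0 -18 0 0 0"

```text
clock: 43.3
position: [477.5, -393.0, 199.5]
tool_rot: [[-0.998, 0.069, -0.0], [0.069, 0.998, 0.0], [0.0, 0.0, -1.0]]
force: [-0.4, 0.7, -1.3]
opening: 11.1
```

Run:
```python
from h import *
# home TCP was (552.7,-98.5), pin shift back 95 along chest -x
x,y=np.array([552.7,-98.5])-95*np.array([.9975,.0706]); print(x,y)
go(x,y,190,94.05,grasp=False)
im,d=snap("side"); crop("side",im,(180,60,460,340),2.1,"b20")
```

```text
457.93750000000006 -105.207
t=43.30 cur [ 477.5 -393.   199.5] yaw 86.0 j [-0.69  0.41  0.16  1.32 -0.   -0.62] op 11.1 F [-0.4  0.7 -1.3]
tgt [ 457.9 -105.2  190. ] yaw 94.0 MOVE: 3.95 28.57 0.95  0.00 -0.01 -8.02 rows>=6
```

View pics/b20.png

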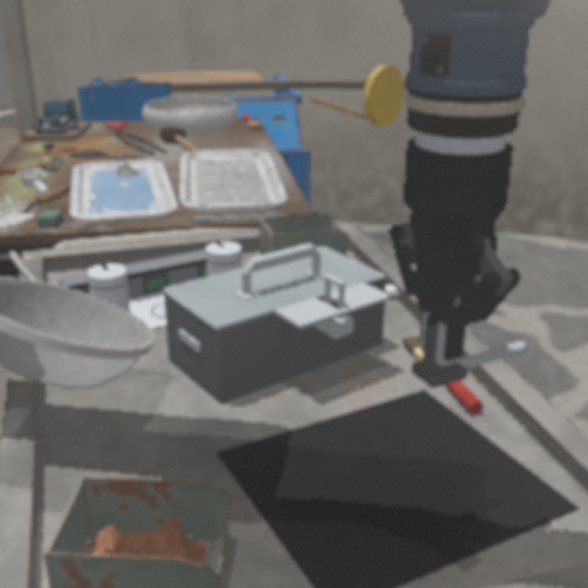

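Pin held level. Over to the start point of the insertion.

Request:
carry_out:
  motion: "0.3 2 0 0 0 -0.5;0.9 6 0 0 0 -1.5;1.5 10 0 0 0 -3;2.1 14.5 0 0 0 -4;2.7 19 0 0 0 -5.5;3.3 23.5 0 0 0 -7;3.9 27.5 0 0 0 -8;3.9 28.5 1 0 0 -8;3.9 28.5 1 0 0 -8;3.9 28.5 1 0 0 -8"

```text
clock: 44.35
position: [458.1, -106.5, 189.0]
tool_rot: [[-0.998, -0.071, -0.002], [-0.071, 0.998, -0.0], [0.002, 0.0, -1.0]]
force: [0.2, -0.5, -0.6]
opening: 10.9
```

Request:
carry_out:
  motion: "0 0 1 0 0 0;0 0 3 0 0 0;0 0 5 0 0 0;0 0 5 0 0 0;0 0 5 0 0 0"

```text
clock: 44.85
position: [458.3, -106.9, 139.7]
tool_rot: [[-0.998, -0.069, -0.001], [-0.069, 0.998, 0.0], [0.001, 0.0, -1.0]]
force: [-0.0, 0.1, -0.7]
opening: 11.1
```

Run:
```python
from h import *
go(457.9,-105.2,127,94.05,grasp=False)
```

```text
t=44.85 cur [ 458.3 -106.9  139.7] yaw 94.0 j [-0.23  0.2  -0.31  1.06 -0.   -0.3 ] op 11.1 F [-0.   0.1 -0.7]
tgt [ 457.9 -105.2  127. ] yaw 94.0 MOVE: 0.02 0.17 1.27  0.01 -0.06 -0.10 rows>=0
```

Request:
carry_out:
  motion: "0 0.15 0.5 0 0 0;0 0.15 1 0 0 0;0 0.15 1.2 0 0 0;0 0.15 1.2 0 0 0;0 0.15 1.2 0 0 0"

```text
clock: 45.35
position: [458.5, -104.6, 128.1]
tool_rot: [[-0.998, -0.07, 0.0], [-0.07, 0.998, -0.0], [-0.0, -0.0, -1.0]]
force: [0.8, 0.5, -1.9]
opening: 11.3
```

Run:
```python
from h import *
go(457.9,-105.2,127,94.05,grasp=False)
im,d=snap("side"); crop("side",im,(250,120,400,240),5,"b21")
```

```text
t=45.35 cur [ 458.5 -104.6  128.1] yaw 94.0 j [-0.22  0.21 -0.33  1.03 -0.   -0.29] op 11.3 F [ 0.8  0.5 -1.9]
tgt [ 457.9 -105.2  127. ] yaw 94.0 MOVE: 0.06 -0.06 0.11  -0.01 0.01 -0.01 rows>=0
```

View pics/b21.png

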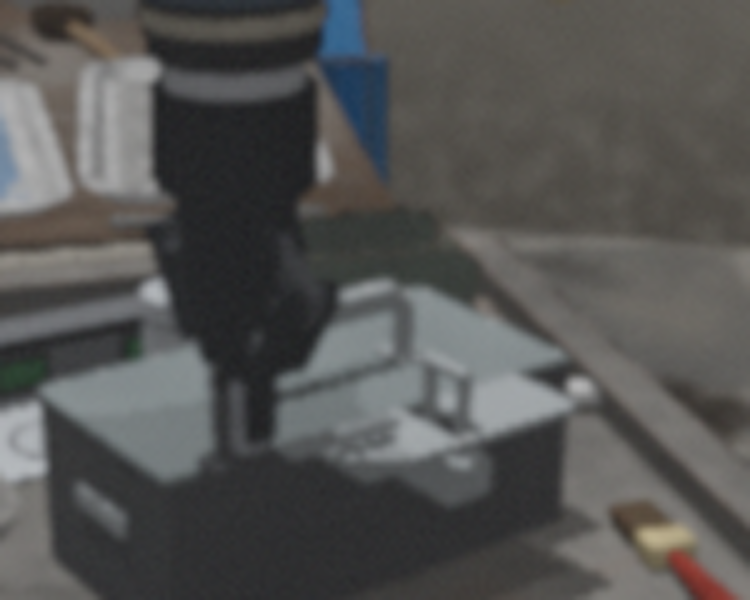

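The rod is aimed at the staple opening. Pushing in along the chest's length.

Request:
carry_out:
  motion: "-0.5 -0.05 0.1 0 0 0;-1.5 -0.05 0.1 0 0 0;-2.5 -0.05 0.1 0 0 0;-3.5 -0.05 0.1 0 0 0;-4.2 -0.05 0.1 0 0 0;-5 -0.05 0.1 0 0 0;-5 -0.05 0.1 0 0 0;-5 -0.05 0.1 0 0 0"

```text
clock: 46.2
position: [508.2, -101.5, 126.7]
tool_rot: [[-0.998, -0.07, -0.001], [-0.07, 0.998, -0.0], [0.001, 0.0, -1.0]]
force: [-0.5, -0.1, -0.9]
opening: 11.3
```

Run:
```python
from h import *
go(552.7,-98.5,126,94.05,grasp=False)
im,d=snap("side"); crop("side",im,(250,120,400,240),5,"b22")
```

```text
t=46.20 cur [ 508.2 -101.5  126.7] yaw 94.0 j [-0.2   0.28 -0.23  1.06 -0.   -0.27] op 11.3 F [-0.5 -0.1 -0.9]
tgt [552.7 -98.5 126. ] yaw 94.0 MOVE: -4.46 -0.01 0.07  0.00 -0.04 -0.01 rows>=1
```

View pics/b22.png

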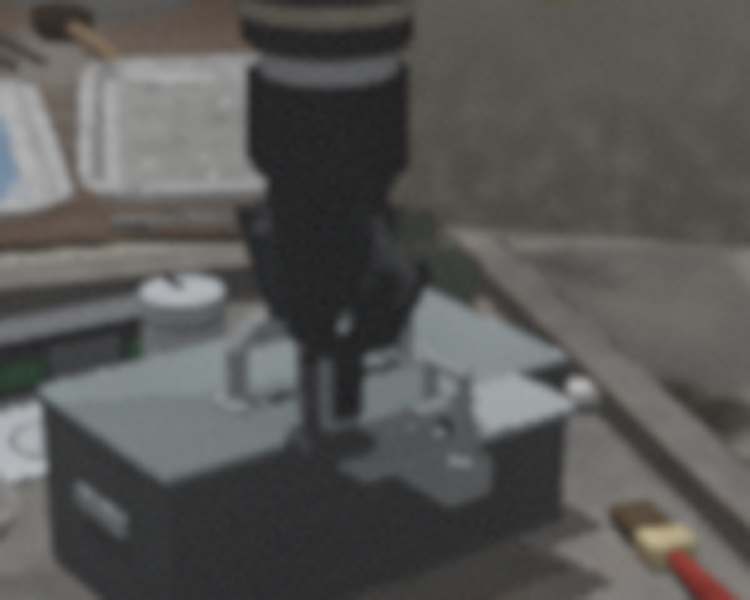

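Request:
carry_out:
  motion: "-0.7 0 0 0 0 0;-1.5 0 0 0 0 0;-2.3 0 0 0 0 0;-3 0 0 0 0 0;-3.7 0 0 0 0 0;-4.2 0 0 0 0 0;-4.4 0 0 0 0 0;-4.4 0 0 0 0 0;-4.4 0 0 0 0 0"

```text
clock: 47.15
position: [551.9, -98.5, 126.8]
tool_rot: [[-0.998, -0.07, -0.0], [-0.07, 0.998, -0.0], [0.0, -0.0, -1.0]]
force: [-0.8, 1.1, -1.0]
opening: 11.2
```

Request:
carry_out:
  motion: "0 0 0.1 0 0 0;0 0 0.2 0 0 0;0 0 0.25 0 0 0;0 0 0.3 0 0 0;0 0 0.3 0 0 0"

```text
clock: 47.65
position: [552.1, -98.5, 123.9]
tool_rot: [[-0.998, -0.07, -0.0], [-0.07, 0.998, -0.0], [0.0, -0.0, -1.0]]
force: [-0.8, -0.6, -0.9]
opening: 11.3
```

Run:
```python
from h import *
go(552.7,-98.5,123.8,94.05,grasp=False)
im,d=snap("side"); crop("side",im,(250,120,400,240),5,"b23")
```

```text
t=47.65 cur [552.1 -98.5 123.9] yaw 94.0 j [-0.18  0.35 -0.13  1.09 -0.   -0.25] op 11.3 F [-0.8 -0.6 -0.9]
tgt [552.7 -98.5 123.8] yaw 94.0 MOVE: -0.06 -0.00 0.01  -0.01 -0.00 -0.01 rows>=0
```

View pics/b23.png

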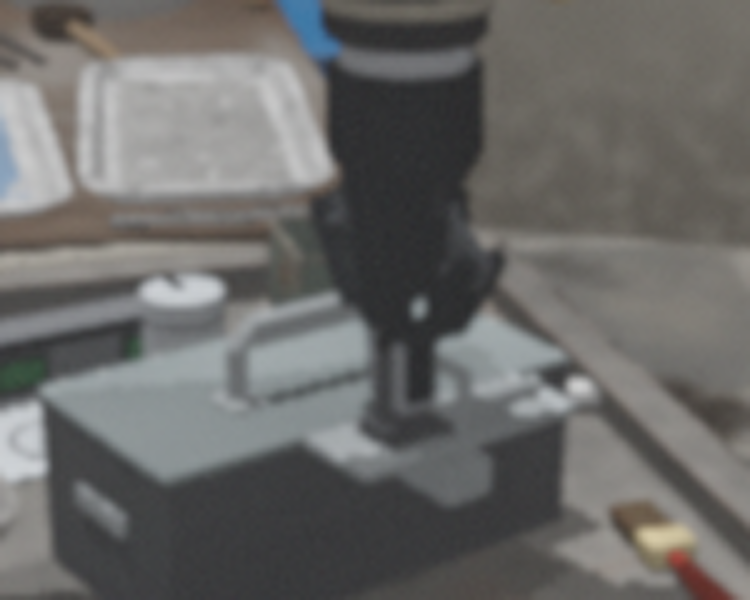

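Request:
carry_out:
  motion: "0 0 0.1 0 0 0;0 0 0.15 0 0 0;0 0 0.15 0 0 0"

```text
clock: 48.0
position: [552.2, -98.6, 123.6]
tool_rot: [[-0.998, -0.07, 0.001], [-0.07, 0.998, -0.0], [-0.001, -0.0, -1.0]]
force: [-4.5, 0.3, 11.0]
opening: 10.9
```

Request:
carry_out:
  motion: "0 0 0 0 0 0;0 0 0 0 0 0;0 0 0 0 0 0;0 0 0 0 0 0;0 0 -1 0 0 0;0 0 -3 0 0 0;0 0 -6 0 0 0;0 0 -10 0 0 0;0 0 -11 0 0 0"
  jaw: -0.2

```text
clock: 48.9
position: [553.7, -98.7, 237.2]
tool_rot: [[-0.998, -0.07, 0.006], [-0.07, 0.998, -0.001], [-0.006, -0.002, -1.0]]
force: [0.3, 0.0, -0.1]
opening: 34.4
```

Run:
```python
from h import *
go(300,350,250,60,grasp=False)
im,d=snap("side"); crop("side",im,(250,120,400,240),5,"b24")
```

```text
t=48.90 cur [553.7 -98.7 237.2] yaw 94.0 j [-0.18  0.3   0.08  1.35 -0.   -0.25] op 34.4 F [ 0.3  0.  -0.1]
tgt [300 350 250] yaw 60.0 MOVE: 22.14 46.54 -1.48  0.01 0.35 34.04 rows>=10
```

View pics/b24.png

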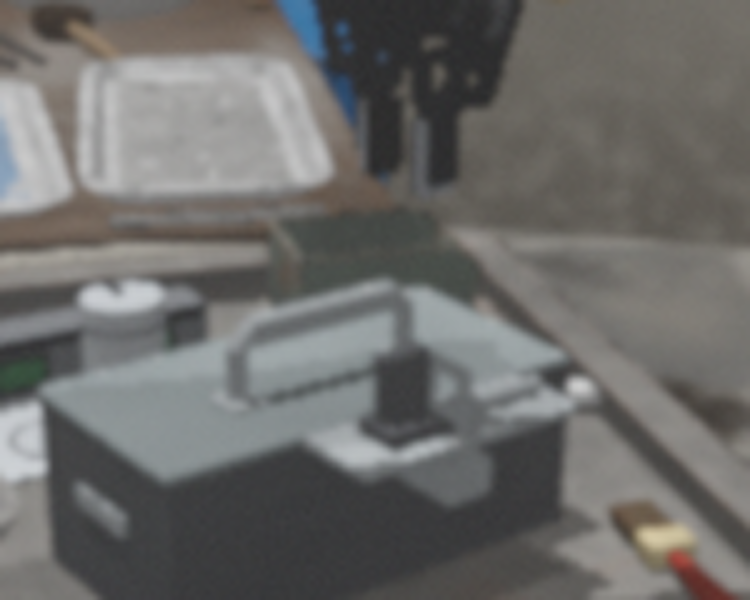

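The pin is home in the staple, but tin A has been knocked: it was at crop (182,290) and is now at (122,297). Looking from the top.

Run:
```python
from h import *
im,d=snap("top"); crop("top",im,(200,140,450,280),3.2,"b25"); np.savez("c5_top.npz",im=im,d=d)
crop("top",im,(205,170,265,275),7,"b25z")
```

```text
(no output)
```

View pics/b25.png

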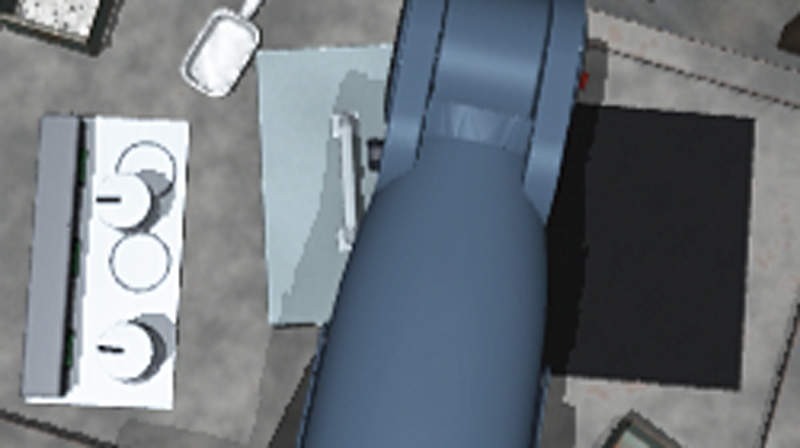

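View pics/b25z.png

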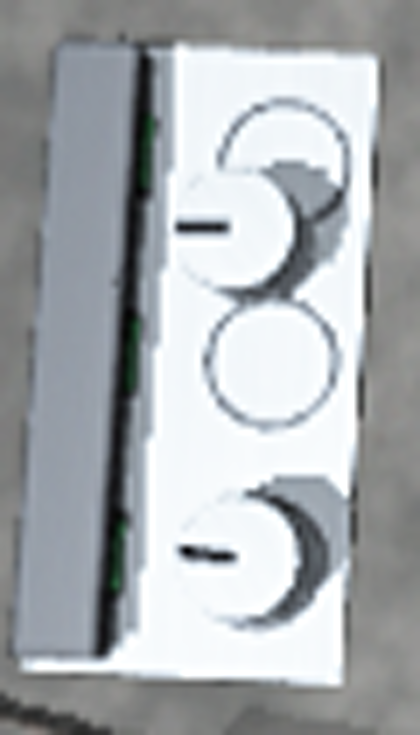

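Run:
```python
from h import *
a=np.load("c5_top.npz"); im,d=a["im"],a["d"]
p=plane("top",(235+.5)/7-.5+205,(231+.5)/7-.5+170,88); print("eye centre",p)
tindepth(d,p); tin(im,p[:2]+[0,3],88)
tindepth(d,(390,194))
go(p[0],p[1],220,94,grasp=False)
```

```text
eye centre [533.01602706 198.06229448  88.        ]
depth tin centre [532.8 197.7] mid [533.3 197. ] ext [52.8 52.8] area r 27.0
tin [534.7 204. ] r 44.6 rib line 90.9 centroid 91.3 683 edge pts 683
depth tin centre [389.5 191. ] mid [389.6 190.6] ext [51.6 54.8] area r 27.4
t=49.00 cur [553.3 -98.7 234.7] yaw 94.0 j [-0.18  0.3   0.08  1.35 -0.   -0.25] op 33.9 F [ 0.  -0.5  0.3]
tgt [533.  198.1 220. ] yaw 94.0 MOVE: -0.06 29.74 1.44  -0.06 0.23 0.04 rows>=6
```

Tin A has slid to (533.6,198.5) and is still upright, with its rib at about 91°. I'll re-grasp it and set it back on ring 3.

Request:
carry_out:
  motion: "0 2 0 0 0 0;0 6 0 0 0 0;0 10 0 0 0 0;0 14.5 0 0 0 0;0 19 0 0 0 0;0 23.5 1 0 0 0;0 27.5 3 0 0 0;0 29.7 6 0 0 0;0 29.7 7.5 0 0 0;0 29.7 7.5 0 0 0"
  jaw: 0.6

```text
clock: 50.0
position: [529.0, 197.9, 153.8]
tool_rot: [[-0.997, -0.072, -0.006], [-0.072, 0.997, -0.002], [0.006, -0.002, -1.0]]
force: [-0.4, -1.1, 0.4]
opening: 68.4
```

Request:
carry_out:
  motion: "0 0 0 0 0 0;0 0 0 0 0 0;0 0 0 0 0 0"

```text
clock: 50.3
position: [531.9, 197.4, 158.3]
tool_rot: [[-0.998, -0.069, 0.001], [-0.069, 0.998, 0.0], [-0.001, 0.0, -1.0]]
force: [-0.1, 0.3, 0.3]
opening: 68.2
```

Run:
```python
from h import *
go(533.6,198.6,48,94,grasp=False)
im,d=snap("side"); crop("side",im,(180,100,350,260),4.5,"b26")
```

```text
t=50.30 cur [531.9 197.4 158.3] yaw 94.0 j [ 0.36  0.34 -0.06  1.17 -0.    0.29] op 68.2 F [-0.1  0.3  0.3]
tgt [533.6 198.6  48. ] yaw 94.0 MOVE: -0.16 0.11 11.03  0.02 0.08 -0.03 rows>=2
```

View pics/b26.png

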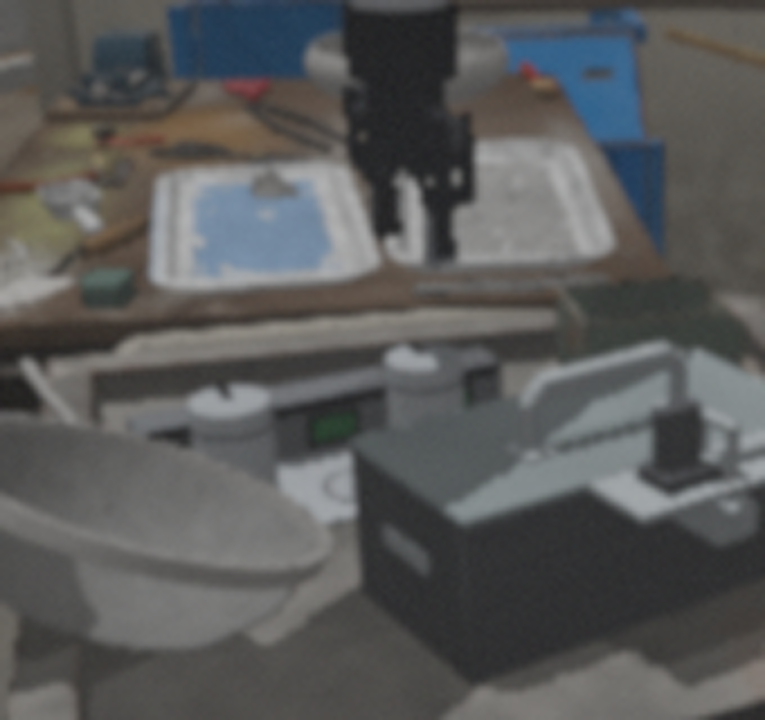

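Request:
carry_out:
  motion: "-0.1 0.1 2 0 0 0;-0.1 0.1 4 0 0 0;-0.1 0.1 6 0 0 0;-0.1 0.1 8 0 0 0;-0.1 0.1 9.5 0 0 0;-0.1 0.1 10.5 0 0 0;-0.1 0.1 10.9 0 0 0;-0.1 0.1 10.9 0 0 0;-0.1 0.1 10.9 0 0 0"

```text
clock: 51.25
position: [532.7, 198.9, 49.1]
tool_rot: [[-0.998, -0.07, 0.001], [-0.07, 0.998, 0.0], [-0.001, 0.0, -1.0]]
force: [-0.8, -0.3, -0.2]
opening: 68.5
```

Request:
carry_out:
  motion: "0 0 0 0 0 0;0 0 0 0 0 0;0 0 0 0 0 0;0 0 0 0 0 0;0 0 0 0 0 0;0 0 0 0 0 0"
  jaw: -1

```text
clock: 51.85
position: [532.8, 199.1, 49.4]
tool_rot: [[-0.998, -0.07, 0.002], [-0.07, 0.998, 0.0], [-0.002, 0.0, -1.0]]
force: [-1.8, -0.6, 6.5]
opening: 52.7
```

Run:
```python
from h import *
go(573.9,188.2,60,91.1,grasp=False)
```

```text
t=51.85 cur [532.8 199.1  49.4] yaw 94.0 j [ 0.36  0.43 -0.22  0.92 -0.    0.29] op 52.7 F [-1.8 -0.6  6.5]
tgt [573.9 188.2  60. ] yaw 91.1 MOVE: -4.02 -1.38 -1.05  0.02 0.09 2.94 rows>=1
```

Request:
carry_out:
  motion: "0 0 -0.5 0 0 0;0 0 -1.5 0 0 0;0 0 -2.5 0 0 0;-0.5 -0.2 -2.5 0 0 0.5;-1.5 -0.5 -2.5 0 0 1;-2.5 -0.9 -2.5 0 0 2;-3.5 -1.2 -2.5 0 0 2.9;-4.1 -1.4 -2.5 0 0 2.9;-4.1 -1.4 -2.5 0 0 2.9;-4.1 -1.4 -2.5 0 0 2.9"

```text
clock: 52.85
position: [573.9, 187.6, 73.0]
tool_rot: [[-1.0, -0.02, -0.001], [-0.02, 1.0, -0.0], [0.001, -0.0, -1.0]]
force: [0.0, -0.4, -3.4]
opening: 52.5
```

Run:
```python
from h import *
go(574.2,188.2,49,91.1,grasp=False)
```

```text
t=52.85 cur [573.9 187.6  73. ] yaw 91.1 j [ 0.32  0.46 -0.1   1.01  0.    0.3 ] op 52.5 F [ 0.  -0.4 -3.4]
tgt [574.2 188.2  49. ] yaw 91.1 MOVE: -0.03 0.06 2.40  -0.01 -0.06 0.02 rows>=0
```

Request:
carry_out:
  motion: "0 0.05 0.8 0 0 0;0 0.05 1.5 0 0 0;0 0.05 2 0 0 0;0 0.05 2.2 0 0 0;0 0.05 2.3 0 0 0;0 0.05 2.4 0 0 0;0 0.05 2.4 0 0 0;0 0.05 2.4 0 0 0"

```text
clock: 53.65
position: [574.3, 188.3, 49.6]
tool_rot: [[-1.0, -0.02, 0.0], [-0.02, 1.0, 0.0], [-0.0, -0.0, -1.0]]
force: [0.1, -0.6, -2.9]
opening: 52.8
```

Request:
carry_out:
  motion: "0 0 0 0 0 0;0 0 0 0 0 0;0 0 0 0 0 0;0 0 0 0 0 0"
  jaw: 0.6

```text
clock: 54.05
position: [574.3, 188.3, 49.6]
tool_rot: [[-1.0, -0.02, 0.0], [-0.02, 1.0, 0.0], [-0.0, 0.0, -1.0]]
force: [0.4, 0.6, -0.1]
opening: 68.1
```

Request:
carry_out:
  motion: "0 0 -1 0 0 0;0 0 -3 0 0 0;0 0 -6 0 0 0;0 0 -10 0 0 0;0 0 -14 0 0 0;0 0 -17 0 0 0;0 0 -17 0 0 0"

```text
clock: 54.75
position: [576.0, 188.9, 225.0]
tool_rot: [[-1.0, -0.02, 0.008], [-0.02, 1.0, 0.002], [-0.008, 0.002, -1.0]]
force: [0.3, -0.1, -0.9]
opening: 68.3
```

Run:
```python
from h import *
go(500,-250,230,91,grasp=False)
```

```text
t=54.75 cur [576.  188.9 225. ] yaw 91.1 j [ 0.32  0.38  0.17  1.36 -0.    0.3 ] op 68.3 F [ 0.3 -0.1 -0.9]
tgt [ 500 -250  230] yaw 91.0 MOVE: 8.46 -43.73 -0.67  0.13 0.45 0.14 rows>=9
```

Request:
carry_out:
  motion: "1 -3 0 0 0 0;2 -7.5 0 0 0 0;3 -12 0 0 0 0;4 -17 0 0 0 0;5 -22 0 0 0 0;6 -27 0 0 0 0;7 -32 0 0 0 0;8 -37 0 0 0 0;8.5 -42 0 0 0 0;8.5 -46 0 0 0 0"

```text
clock: 55.75
position: [497.0, -275.5, 219.8]
tool_rot: [[-1.0, -0.019, 0.0], [-0.019, 1.0, -0.0], [-0.0, -0.0, -1.0]]
force: [0.4, 0.6, -0.2]
opening: 68.2
```

Request:
carry_out:
  motion: "0 0 0 0 0 0;0 0 0 0 0 0;0 0 0 0 0 0"

```text
clock: 56.05
position: [498.0, -272.5, 219.4]
tool_rot: [[-1.0, -0.02, -0.001], [-0.02, 1.0, 0.0], [0.0, 0.0, -1.0]]
force: [-0.4, -0.0, -0.2]
opening: 68.4
```

Run:
```python
from h import *
im,d=snap("top"); crop("top",im,(200,140,450,280),3.2,"b27"); np.savez("c6_top.npz",im=im,d=d)
crop("top",im,(205,170,265,275),7,"b27z")
tindepth(d,(574,188)); tin(im,(574,188),88);tindepth(d,(390,194)); tin(im,(390,194),88)
cols=np.arange(640)[None]; roi=np.zeros(im.shape[:2],bool); roi[140:285,200:450]=1
I=im.astype(int)
m=roi&(I[...,2]-I[...,0]>12)&(cols>270)&(cols<345)&(I.max(2)>130)
W=np.array([[plane("top",u,v,106) for u in range(640)] for v in range(140,285)])
m2=m.copy(); m2[140:285]&=(W[...,1]>-72+(W[...,0]-550)*.06)
c,w=lines(m2,106); print("lid2",sides(w,np.radians(3.5)))
im,d=snap("side"); crop("side",im,(180,110,400,280),3.5,"b27s")
```

```text
depth tin centre [574.2 187. ] mid [573.9 186.2] ext [53.  52.7] area r 26.8
tin [573.2 190.3] r 44.8 rib line 88.6 centroid 70.3 724 edge pts 724
depth tin centre [389.3 191.4] mid [389.6 191.9] ext [51.6 52. ] area r 27.2
tin [390.6 195.6] r 45.5 rib line 83.6 centroid 84.2 762 edge pts 762
lid2 {(0, 1): (np.int64(44), -85.58, array([682.3,   3.9], dtype=float32)), (0, -1): (np.int64(44), -86.53, array([422. ,  -5.4], dtype=float32)), (1, 1): (np.int64(86), 4.13, array([547.4,  62.5], dtype=float32)), (1, -1): (np.int64(85), 3.76, array([548.7, -70. ], dtype=float32))}
```

View pics/b27.png

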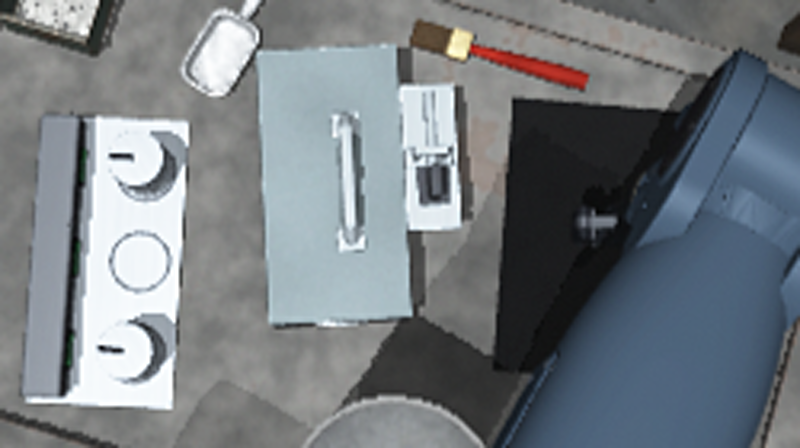

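View pics/b27z.png

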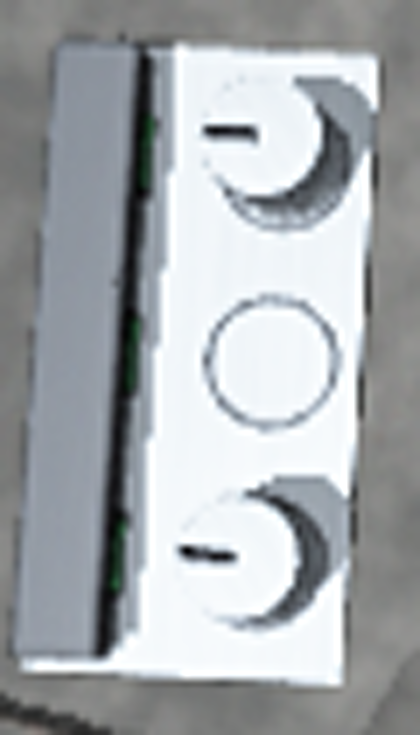

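View pics/b27s.png

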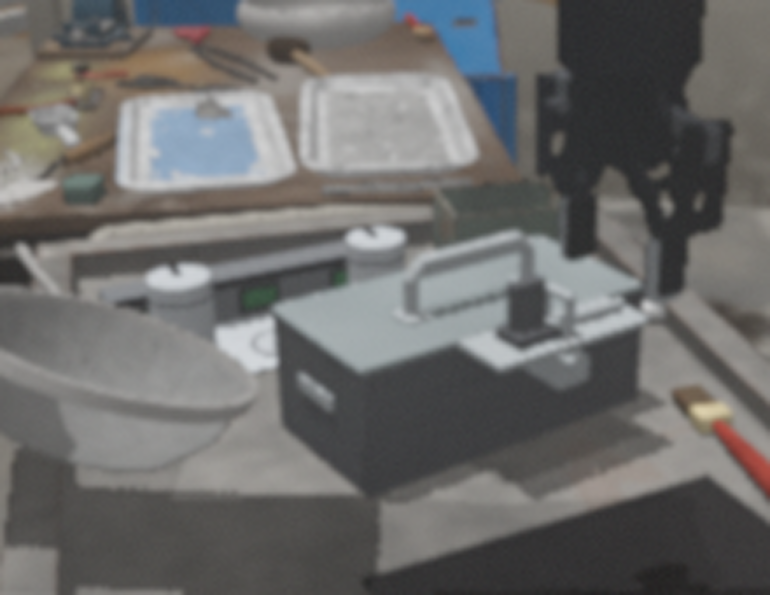

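Everything is in place: the lid's edges match their starting fit, the pin is through the staple, and both tins are on rings and facing the block. Handing in.

Run:
```python
from station import robot
print(robot.get_obs()["clock"]); print(robot.hand_in())
```

```text
56.15
the job is handed in; nothing more can be done
None
```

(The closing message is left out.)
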